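# Swap the batteries in the charger and set its timer

### The job

Slide the charger's blue jaw open, move every charged (green) battery from the charger into the wooden tray, lay every flat (red) battery in a bay of its own, and slide the jaw fully home again so that it holds them. Then turn the timer dial to the fifth click past its orange off mark (it may already stand a click or two past off, so count on from there), and leave the mug, the tea carton and the spice jar where they are.

Things in the scene. Friction and masses are not known exactly. Their poses are not given: they have to be found in the camera images.
- charger: Grey battery charger box, 140 (x, from -65 to +75) x 280 (y, from -145 to +135) x 24 mm, fixed; place and yaw differ each time. Origin on the worktop. On its flat deck (z 24 mm): three bays along x, in a row along y; a blue sliding jaw on their -x side; a black end wall on their +x side (inner face x +50 mm, 20 mm tall); the timer dial at x 0, y -100 mm.
- bay_1 (a point): Centre of a battery loaded in bay 1: x +24.5, y +100 mm in the charger's axes, 8.4 mm above the deck. The battery lies along the charger's x, either way round, flat on the deck between two pairs of black round-topped pins, 7 mm thick, 9.5 mm tall, at x +-20, y +-13.3 mm from here (1.4 mm play each side; no pins beside its middle 32 mm). Axes as the charger's.
- bay_2 (a point): Centre of a battery loaded in bay 2: x +24.5, y +44 mm in the charger's axes, 8.4 mm above the deck. The battery lies along the charger's x, either way round, flat on the deck between two pairs of black round-topped pins, 7 mm thick, 9.5 mm tall, at x +-20, y +-13.3 mm from here (1.4 mm play each side; no pins beside its middle 32 mm). Axes as the charger's.
- bay_3 (a point): Centre of a battery loaded in bay 3: x +24.5, y -12 mm in the charger's axes, 8.4 mm above the deck. The battery lies along the charger's x, either way round, flat on the deck between two pairs of black round-topped pins, 7 mm thick, 9.5 mm tall, at x +-20, y +-13.3 mm from here (1.4 mm play each side; no pins beside its middle 32 mm). Axes as the charger's.
- jaw (a joint): Blue sliding jaw, m: 0 = home, 0.032 = fully open, towards the charger's -x. Home, its face is 51 mm from the end wall and its lip (19 to 22 mm above the deck) covers the last 7 mm of each battery, so none can be lifted. It serves all bays, stays where left, slides with about 3 N, and going home pushes batteries lying up to 20 mm short along to the end wall.
- jaw_tab (a point): Finger tab of the jaw: an upright plate 12 mm thick (charger's x), 44 mm wide (y), rising from 22 to 53 mm above the deck (top 77 mm above the worktop). This point is on its mid-line, 40 mm above the deck; axes as the charger's. Pinch it across x and slide it along x.
- dial (a joint): Timer dial, rad: 0 = pointer at the thick orange off mark; grows clockwise seen from above. Nine click stops 30 degrees (0.5236 rad) apart: off, then 1 to 8, each with a thin white tick. A sprung ball pulls it into the nearest stop when let go. About 0.1 N m takes it over a click. It may start at off, 1 or 2.
- dial_grip (a point): Dial grip: an upright white bar 48 mm long, 13 mm thick, 16 to 41 mm above the deck (top 65 mm above the worktop) on a round skirt of 27 mm radius. This point is on the vertical turning axis, 30 mm above the deck, and turns with the dial: own x along the bar to the pointer end (red stripe), z up. At off the pointer stands 120 degrees anticlockwise of the charger's x.
- tray: Shallow open wooden tray, 170 (x) x 130 (y) x 24 mm high, walls and floor 5 mm thick, about 0.5 kg, loose on the worktop. Origin at the centre of its underside, x along its long side, z up.
- charged_1_center (a point): Charged battery, green with a white end, 50 mm long, 17 mm thick, about 23 g, clamped in a bay of the charger at the start; this point is its centre, own y along the battery (x and z turn as it rolls). May be absent.
- charged_2_center (a point): Charged battery, green with a white end, 50 mm long, 17 mm thick, about 23 g, clamped in a bay of the charger at the start; this point is its centre, own y along the battery (x and z turn as it rolls). May be absent.
- charged_3_center (a point): Charged battery, green with a white end, 50 mm long, 17 mm thick, about 23 g, clamped in a bay of the charger at the start; this point is its centre, own y along the battery (x and z turn as it rolls). May be absent.
- flat_1_center (a point): Flat (empty) battery, red with a white end, 50 mm long, 17 mm thick, about 23 g, lying on the worktop between the charger and the tray; this point is its centre, own y along the battery (x and z turn as it rolls). May be absent.
- flat_2_center (a point): Flat (empty) battery, red with a white end, 50 mm long, 17 mm thick, about 23 g, lying on the worktop between the charger and the tray; this point is its centre, own y along the battery (x and z turn as it rolls). May be absent.
- flat_3_center (a point): Flat (empty) battery, red with a white end, 50 mm long, 17 mm thick, about 23 g, lying on the worktop between the charger and the tray; this point is its centre, own y along the battery (x and z turn as it rolls). May be absent.
- mug: White patterned mug, 86 mm wide, 101 mm tall, standing at the back; bystander. Origin under its centre.
- tea: Dark tea carton, 64 x 142 x 75 mm, standing at the back; bystander. Origin under its centre.
- spice: Spice jar with a dark lid, 44 mm wide, 105 mm tall, standing at the back; bystander. Origin under its centre.

How it is judged:
On the way, in this order (a step that is already met when the one before it is completed fails the run):
1. the jaw is slid open (value of joint jaw above 0.018 m), for 0.1 s.
2. the charged batteries are in the tray, the flat ones in the bays, and the jaw is home ((distance between flat_1_center and bay_1 below 0.008 m or distance between flat_1_center and bay_2 below 0.008 m or distance between flat_1_center and bay_3 below 0.008 m) and (distance between flat_2_center and bay_1 below 0.008 m or distance between flat_2_center and bay_2 below 0.008 m or distance between flat_2_center and bay_3 below 0.008 m) and (distance between flat_3_center and bay_1 below 0.008 m or distance between flat_3_center and bay_2 below 0.008 m or distance between flat_3_center and bay_3 below 0.008 m) and x of charged_1_center in the frame of tray between -0.08 and 0.08 m and y of charged_1_center in the frame of tray between -0.06 and 0.06 m and z of charged_1_center in the frame of tray between 0 and 0.035 m and x of charged_2_center in the frame of tray between -0.08 and 0.08 m and y of charged_2_center in the frame of tray between -0.06 and 0.06 m and z of charged_2_center in the frame of tray between 0 and 0.035 m and x of charged_3_center in the frame of tray between -0.08 and 0.08 m and y of charged_3_center in the frame of tray between -0.06 and 0.06 m and z of charged_3_center in the frame of tray between 0 and 0.035 m and value of joint jaw below 0.004 m), for 0.3 s.
3. the dial stands at the fifth click past off (value of joint dial between 2.48799 and 2.74799 rad), for 0.3 s.
At the end, for the whole second after the job is handed in: Every flat battery lies in a bay of its own (centre within 8 mm of the bay's point), every charged battery lies in the tray, the jaw is home (within 4 mm), the dial stands at the fifth stop past off (within 0.13 rad), and the batteries are at rest (all of step 2 and all of step 3 and linear speed of each of flat_1, flat_2, flat_3, charged_1, charged_2, charged_3 below 0.03 m/s); the robot touches nothing.
It fails at once if the mug is pushed away or knocked over (distance of mug from where it was at the start of the episode above 0.04 m or angle between mug's own z axis and vertical above 0.5 rad).
It fails at once if the tea carton is pushed away or knocked over (distance of tea from where it was at the start of the episode above 0.04 m or angle between tea's own z axis and vertical above 0.5 rad).
It fails at once if the spice jar is pushed away or knocked over (distance of spice from where it was at the start of the episode above 0.04 m or angle between spice's own z axis and vertical above 0.5 rad).
Of charged_1, charged_2, charged_3 only 2 to 3 are there at a start; the rules pass over those that are not, and their reading is None.
Of flat_1, flat_2, flat_3 only 2 to 3 are there at a start; the rules pass over those that are not, and their reading is None.
At some moment in a run one of tray may be knocked a few centimetres aside while the robot is not near it.
Once in a run the grip may slacken for a moment while it holds something.
It also fails if it takes over 210 s, if anything falls off the work surface, if the arm or the gripper's body presses on something with over 40 N, if the wrist force passes 120 N, or if a joint passes its speed limit or range.

### The arm

A 6-joint arm with a two-finger parallel gripper is mounted at the origin on a cart in front of the work surface, level with it; the furniture and walls round the work are solid. World frame = base frame: x ahead of the robot, y to its left, z up, the work surface at z = 0. Lengths are in m, angles in rad, forces in N, time in s.
With the tool pointing down it reaches from about 0.25 to 0.725 m from the base axis. Payload 4 kg.
Tool frame: the origin (TCP) lies midway between the tips of the shut fingers; the grasp point (between the pads) lies 19 mm behind it; z points along the fingers, y is the line along which they close (so a half turn about z gives the same grasp; the last joint's range is limited). The gripper opens to 85 mm and grips with 20 to 120 N. Pads are 22 mm wide; open, the fingers measure 114 mm over their backs; the gripper's body (76 mm by 85 mm) begins 54 mm behind the grasp point. The pads swing forward as they close: fully open they stand 13 mm farther back than shut.
Start: joints at [-1.241, 0.241, 0.005, 1.335, 0, 1.571], TCP at [0.162, -0.473, 0.231] pointing down, gripper open.
Joint ranges: [-2.72, 2.72], [-1.05, 1.87], [-1.09, 1.28], [-1.99, 2.15], [-1.42, 1.44], [-3.14, 3.14]. Speed limits (rad/s): [2.79, 2.79, 3.14, 3.14, 3.14, 3.14].

### API

Orientations are given as a unit quaternion [x, y, z, w].
In Python, from workcell import bot gives the robot as it stands.
- The arm moves only by the tool play_rows, never from a script. Its argument "moves" is a list of rows, each a list of 3 entries, a list of its own where there are three numbers: the opening, from -1 (shut) to 1 (fully open), then the shift along the tool's x, y, z in cm, then the turn, a rotation vector about the tool's x, y, z in rad. A call has 1 to 12 rows; each row shifts and turns the commanded pose from where the row before left it, along the tool's axes as they then stand; what a row does not reach is not made up. A row lasts 1/12 s, in which the tool goes at most 41.7 mm and 7.16 degrees, less where a joint would pass 70% of its speed; a pose out of reach is approached as far as the arm can. A call is refused whole if a number of a shift passes 4.17 or a number of a turn 0.125, either way. A call with a gripper value outside its range is refused whole. The fingers move at their own pace and stop on an object; the grip force is fixed at half the most. Time passes only in rows, so rows that do not move let the fingers close. It gives the time, the measured TCP pose, the force and the opening at its end, in the units of the state.
- bot.get_obs(): the state, without advancing time (a new reading comes with each control period).
- bot.camera(name): name is "scene" or "top"; returns (picture, depth): 480x640x3 uint8, red, green, blue; 480x640 float32, m along the optical axis (not along the pixel's ray), 0 where there is no reading.
- bot.camera_info(name): a dict with "K" (3x3 intrinsics, pixels), "world_from_camera" (4x4, takes a point from camera to world coordinates). Camera axes: x right, y up, looking along -z (the intrinsics and any distortion apply to the point x, -y, -z); pixel columns grow to the right and rows downward; lengths in m; the calibration is good to about 2 mm. A picture is of the moment at which its call begins. camera_info takes no time and is no camera call.
- bot.job_done(): hands the job in, once; it reports no verdict.
The state is a dict: "clock": time; "joint_pos": joint angles; "joint_vel": joint speeds; "tau": joint torques, N m; "eef_pos": TCP position; "tool_rot": TCP orientation; "ft_force": force on the tool from outside, world axes, zero at the start; "ft_torque": the same for the moment, N m; "grip_width": finger opening in m.
Only numpy, scipy, OpenCV 4.12 (cv2) and the standard library are available. Lean on these libraries where they do the work, as an engineer would, in place of code of your own. Each camera call takes 0.05 s, during which the arm holds its last target. There are 200 camera calls.

## Working session

There is one attempt and no reset: what is moved stays moved. The work goes in short steps, Python scripts to look and compute and a tool call to move; the robot and the scene stay as the last step left them, time stands still between calls to the robot, and variables do not carry over. Pictures are saved under pics/ and viewed, on a budget of 14 in all, crops included, one or two more only if the job needs it, and the job is handed in when it is done.

Besides the shell and the picture viewer there is one more tool, called after "Emit:" as name(argument=value, ...) on one line, values as JSON. play_rows: Moves the arm, as the interface text tells. Its arguments: {"type":"object","properties":{"moves":{"type":"array"}},"required":["moves"]}

```bash
mkdir -p pics; ls
cat > h.py <<'E'
import numpy as np, cv2
from workcell import bot
def cam(n):
    im,d=bot.camera(n); i=bot.camera_info(n); return im,d,np.array(i["K"]),np.array(i["world_from_camera"])
def pts(d,K,T):
    v,u=np.mgrid[:480,:640]; x=(u-K[0,2])/K[0,0]*d; y=(v-K[1,2])/K[1,1]*d
    return np.stack([x,-y,-d],-1)@T[:3,:3].T+T[:3,3]
def ray(u,v,z,K,T):
    r=T[:3,:3]@np.array([(u-K[0,2])/K[0,0],-(v-K[1,2])/K[1,1],-1]); o=T[:3,3]
    return o+r*(z-o[2])/r[2]
def proj(p,K,T):
    c=T[:3,:3].T@(np.array(p)-T[:3,3]); return K[0,0]*c[0]/-c[2]+K[0,2],K[1,1]*-c[1]/-c[2]+K[1,2]
E
python3 - <<'E'
from h import *
print(bot.get_obs())
for n in("scene","top"):
    im,d,K,T=cam(n); np.savez(n+'0',im=im,d=d,K=K,T=T); cv2.imwrite(f'pics/{n}0.png',im[...,::-1]); print(n,K,T.round(4),bot.camera_info(n).keys())
E
```

```text
pics
{'clock': 0.0, 'joint_pos': array([-1.24100583e+00,  2.41425454e-01,  3.72159782e-03,  1.33515193e+00,
        1.68979970e-05,  1.57083017e+00]), 'joint_vel': array([ 0.00054432, -0.00049731,  0.00062931,  0.00027982,  0.00022126,
       -0.00031339]), 'tau': array([-4.48402952e-04, -3.72315609e+01,  2.52409673e+01,  1.68212503e-02,
       -1.03699838e-04, -3.91547658e-06]), 'eef_pos': array([ 0.1617283 , -0.47247216,  0.23040569]), 'tool_rot': array([ 9.86437811e-01,  1.64132216e-01, -1.60711980e-04, -1.01714651e-03]), 'ft_force': array([-0.21844706, -0.13839884, -0.01987701]), 'ft_torque': array([0.00628278, 0.03897522, 0.00482251]), 'grip_width': 0.08527216080033932}
scene [[513.00141339   0.         320.56316264]
 [  0.         513.00141339 242.32539701]
 [  0.           0.           1.        ]] [[-0.9058  0.2405 -0.3489  0.1113]
 [-0.4237 -0.5035  0.7529  1.0534]
 [ 0.0054  0.8299  0.558   0.787 ]
 [ 0.      0.      0.      1.    ]] dict_keys(['K', 'world_from_camera'])
top [[455.96198985   0.         324.0196932 ]
 [  0.         455.96198985 240.43578822]
 [  0.           0.           1.        ]] [[ 0.0674  0.9739 -0.2169  0.3427]
 [-0.9977  0.0653 -0.0168  0.0937]
 [-0.0022  0.2176  0.976   1.1051]
 [ 0.      0.      0.      1.    ]] dict_keys(['K', 'world_from_camera'])
```

View pics/top0.png

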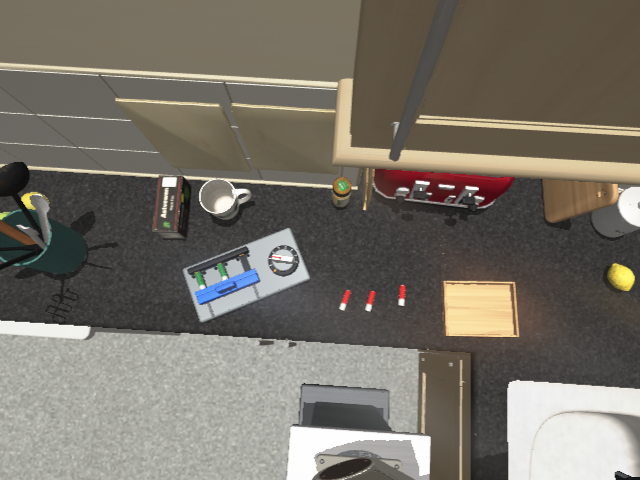

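View pics/scene0.png

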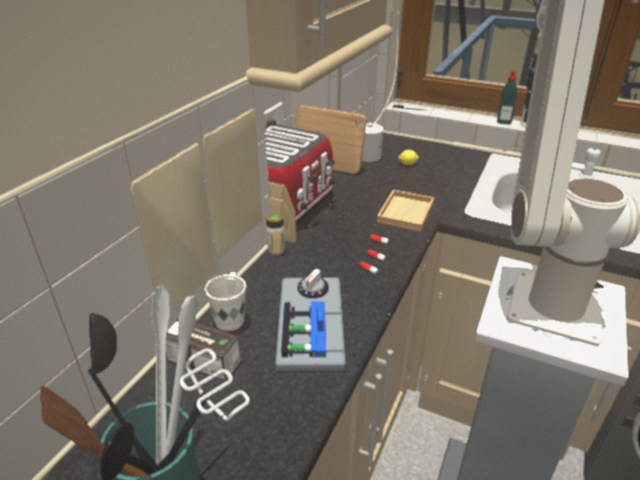

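Top view: the charger is around (247,275) with two green batteries at (200,282) and (222,270) and the dial at (283,260). Three red ones are at (345,300), (371,300) and (402,295), the tray is at (480,308), and the mug, tea and spice stand behind. Bay 3 looks empty.

```bash
cat > m.py <<'E'
from h import *
def masks(im):
    hsv=cv2.cvtColor(im,cv2.COLOR_RGB2HSV); H,S,V=[hsv[...,i].astype(int) for i in range(3)]
    return dict(blue=(H>100)&(H<125)&(S>140)&(V>60),green=(H>45)&(H<85)&(S>110)&(V>40),red=((H<6)|(H>174))&(S>150)&(V>90),
      wood=(H>10)&(H<28)&(S>60)&(V>110),grey=(S<60)&(V>75)&(V<190))
def comps(m,amin=15):
    n,l,s,c=cv2.connectedComponentsWithStats(m.astype(np.uint8)); 
    return [(s[i],c[i],l==i) for i in range(1,n) if s[i][4]>=amin]
E
python3 - <<'E'
from m import *
for n in('top','scene'):
    z=np.load(n+'0.npz'); im,d,K,T=z['im'],z['d'],z['K'],z['T']; P=pts(d,K,T); M=masks(im)
    print(n)
    ok=(P[...,0]>0.2)&(P[...,0]<0.75)&(abs(P[...,1])<0.65)&(P[...,2]<.12)
    for k in('blue','green','red','wood'):
        for s,c,l in comps(M[k]&ok):
            q=P[l]; r=cv2.minAreaRect(np.argwhere(l)[:,::-1].astype(np.float32))
            print(k,s,c.round(1),'depthmean',q.mean(0).round(3),'z',np.percentile(q[:,2],[5,95]).round(3),'ray.0085',ray(*c,.0085,K,T).round(4)[:2],'ray.0324',ray(*c,.0324,K,T).round(4)[:2])
    m=ok&(abs(P[...,2]-.024)<.006)&(P[...,1]>0.05)&(M['grey'])
    m=cv2.morphologyEx(m.astype(np.uint8),cv2.MORPH_CLOSE,np.ones((9,9)))
    for s,c,l in comps(m,800):
        r=cv2.minAreaRect(np.argwhere(l)[:,::-1].astype(np.float32)); b=cv2.boxPoints(r)
        w=np.array([ray(u,v,.024,K,T)[:2] for u,v in b]); print('deck',w.round(4).tolist(),w.mean(0),[np.linalg.norm(w[i]-w[i-1]).round(4) for i in range(4)], 'zmed',np.median(P[l][:,2]))
E
```

```text
top
blue [195 269  64  35 784] [226.1 286.2] depthmean [0.454 0.331 0.048] z [0.04  0.076] ray.0085 [0.4578 0.3404] ray.0324 [0.4553 0.335 ]
green [339 181   8  10  29] [342.  186.6] depthmean [0.695 0.078 0.104] z [0.102 0.108] ray.0085 [0.7288 0.0765] ray.0324 [0.7204 0.0769]
green [184 188   5  10  31] [186.4 192.9] depthmean [0.676 0.457 0.038] z [0.026 0.05 ] ray.0085 [0.6857 0.4674] ray.0324 [0.6783 0.4593]
green [218 264   8  12  51] [221.3 269.4] depthmean [0.494 0.35  0.038] z [0.034 0.041] ray.0085 [0.4977 0.3567] ray.0324 [0.4943 0.351 ]
green [196 272   7  13  53] [198.9 278.2] depthmean [0.469 0.4   0.038] z [0.033 0.041] ray.0085 [0.4728 0.4084] ray.0324 [0.4699 0.4015]
red [399 286   7  12  69] [401.8 291.3] depthmean [ 0.473 -0.082  0.012] z [0.003 0.017] ray.0085 [ 0.4738 -0.0825] ray.0324 [ 0.471  -0.0787]
red [342 290   8  13  65] [345.7 296.2] depthmean [0.453 0.051 0.013] z [0.009 0.017] ray.0085 [0.4532 0.0513] ray.0324 [0.4507 0.0522]
red [367 291   9  13  72] [370.9 297.1] depthmean [ 0.455 -0.009  0.012] z [0.007 0.015] ray.0085 [ 0.4552 -0.009 ] ray.0324 [ 0
[... 2728 characters left out ...]
[0.01  0.115] ray.0085 [ 0.7508 -0.0696] ray.0324 [ 0.7312 -0.0351]
wood [243 214  19  19 101] [252.7 222.8] depthmean [0.724 0.135 0.111] z [0.103 0.119] ray.0085 [ 0.8171 -0.0041] ray.0324 [0.7954 0.0284]
wood [270 231  13  22 209] [276.  241.8] depthmean [0.683 0.095 0.041] z [0.012 0.071] ray.0085 [0.7088 0.0526] ray.0324 [0.6905 0.0834]
wood [  319   233   166   247 13710] [417.1 345.8] depthmean [ 0.313 -0.133 -0.376] z [-0.724 -0.099] ray.0085 [0.251  0.2677] ray.0324 [0.2467 0.2918]
deck [[0.6224, 0.211], [0.4697, 0.1383], [0.3609, 0.3972], [0.485, 0.456]] [0.4844838  0.30062947] [np.float64(0.2809), np.float64(0.169), np.float64(0.2808), np.float64(0.1373)] zmed 0.023572145581257198
```

```bash
cat >> m.py <<'E'
yaw=np.radians(25.8); O=np.array([.4820,.2951]); R=np.array([[np.cos(yaw),-np.sin(yaw)],[np.sin(yaw),np.cos(yaw)]])
def ch(x,y): return O+R@np.array([x,y])/1000
def toch(p): return (R.T@(np.asarray(p)[:2]-O)*1000).round(1)
def rect(m,z,K,T):
    # outline by rays on plane z -> min area rect in world; returns centre,(long,short),angle of long side (deg)
    b=np.argwhere(m)[:,::-1].astype(np.float32); w=np.array([ray(u,v,z,K,T)[:2] for u,v in b],np.float32)*1000
    (c,s,a)=cv2.minAreaRect(w); 
    if s[0]<s[1]: s=s[::-1]; a+=90
    return np.array(c).round(1),np.array(s).round(1),round(a%180,1)
def flats(im,P,z,K,T):
    hsv=cv2.cvtColor(im,cv2.COLOR_RGB2HSV); wht=(hsv[...,2]>150)&(hsv[...,1]<70); M=masks(im); out=[]
    for s,c,l in comps(M['red']&(P[...,1]<.45)&(P[...,2]<.06)&(P[...,0]>.25)&(P[...,0]<.62)):
        if not 30<s[4]<130: continue
        near=cv2.dilate(l.astype(np.uint8),np.ones((15,15)))>0
        m=l|(near&wht&(P[...,2]>.004)&(P[...,2]<.06)); out.append((rect(m,z,K,T),c.round(1),m.sum()))
    return out
E
python3 - <<'E'
from m import *
for n in('top','scene'):
    z=np.load(n+'0.npz'); im,d,K,T=z['im'],z['d'],z['K'],z['T']; P=pts(d,K,T); M=masks(im); print(n)
    for f in flats(im,P,.0085,K,T): print('flat',f)
    m=M['blue']&(P[...,2]>.07); q=P[m]; print('tabtop',rect(m,.077,K,T),m.sum(),np.median(q[:,2]),'ch',toch(rect(m,.077,K,T)[0]/1000), 'depth ch',toch(q.mean(0)))
    q=P[(P[...,2]>.058)&(P[...,2]<.08)&(np.hypot(P[...,0]-ch(0,-100)[0],P[...,1]-ch(0,-100)[1])<.03)]
    print('dial top n',len(q),q.mean(0).round(4),'ch',toch(q.mean(0)))
    mm=M['red']&(np.hypot(P[...,0]-ch(0,-100)[0],P[...,1]-ch(0,-100)[1])<.04)
    if len(q)>5:
        e=q[:,:2]-q[:,:2].mean(0); u,s,v=np.linalg.svd(e,full_matrices=False); print('bar ang',np.degrees(np.arctan2(v[0,1],v[0,0])),'red at',P[mm].mean(0) if mm.any() else None)
    m=M['wood']&(abs(P[...,0]-.446)<.09)&(abs(P[...,1]+.27)<.12)&(P[...,2]>.018); print('trayrim',rect(m,.024,K,T))
    for nm,(lo,hi) in dict(tea=((.55,.42),(.75,.52)),mug=((.55,.27),(.75,.42)),spice=((.6,.03),(.75,.12))).items():
        q=P[(P[...,2]>.05)&(P[...,2]<.115)&(P[...,0]>lo[0])&(P[...,0]<hi[0])&(P[...,1]>lo[1])&(P[...,1]<hi[1])]; print(nm,q.min(0).round(3),q.max(0).round(3))
z=np.load('top0.npz'); cv2.imwrite('pics/dial0.png',cv2.resize(z['im'][235:315,175:315,::-1],None,fx=5.5,fy=5.5,interpolation=cv2.INTER_CUBIC))
for k,y in((1,100),(2,44),(3,-12)): print('bay',k,ch(24.5,y))
print('dial',ch(0,-100))
E
```

```text
top
flat ((array([465.2, -83.2]), array([43.7, 14.4]), 1.7), array([401.8, 291.3]), np.int64(101))
flat ((array([444.7,  53.5]), array([49.2, 12.9]), 164.9), array([345.7, 296.2]), np.int64(102))
flat ((array([446.3,  -7.1]), array([47.7, 13.8]), 167.6), array([370.9, 297.1]), np.int64(109))
tabtop (array([458.4, 306. ]), array([88.6, 20.1]), 119.4) 98 0.07540364873586536 ch [-16.5  20.1] depth ch [-19.7  38.4]
dial top n 115 [0.5266 0.2058 0.0632] ch [  1.3 -99.8]
bar ang -94.75780870305218 red at [0.52805933 0.21771377 0.06501329]
trayrim (array([ 444.9, -265.7]), array([172.2, 128.2]), 93.8)
tea [0.568 0.421 0.05 ] [0.735 0.52  0.115]
mug [0.613 0.27  0.05 ] [0.735 0.42  0.115]
spice [0.676 0.033 0.05 ] [0.744 0.12  0.115]
scene
flat ((array([462.2, -84.9]), array([50.6, 20.4]), 175.1), array([375.4, 237.2]), np.int64(65))
flat ((array([444.4,  -8.7]), array([52.1, 18.2]), 162.4), array([372.2, 252.5]), np.int64(68))
flat ((array([442.3,  51.7]), array([51.6, 18.8]), 163.3), array([364.4, 264.8]), np.int64(77))
tabtop (array([442.3, 350.4]), array([79.6, 23.6]), 120.0) 98 0.07544662758953607 ch [-11.7  67.1] depth ch [-15.   81.4]
dial top n 87 [0.5222 0.2107 0.063 ] ch [ -0.6 -93.5]
bar ang 84.39067545943337 red at None
trayrim (array([ 439.3, -258.5]), array([177. , 130.8]), 92.8)
tea [0.564 0.42  0.05 ] [0.733 0.52  0.115]
mug [0.61 0.27 0.05] [0.734 0.42  0.115]
spice [0.672 0.03  0.05 ] [0.734 0.12  0.115]
bay 1 [0.4605347  0.39579504]
bay 2 [0.48490764 0.34537719]
bay 3 [0.50928058 0.29495934]
dial [0.52552311 0.20506812]
```

View pics/dial0.png

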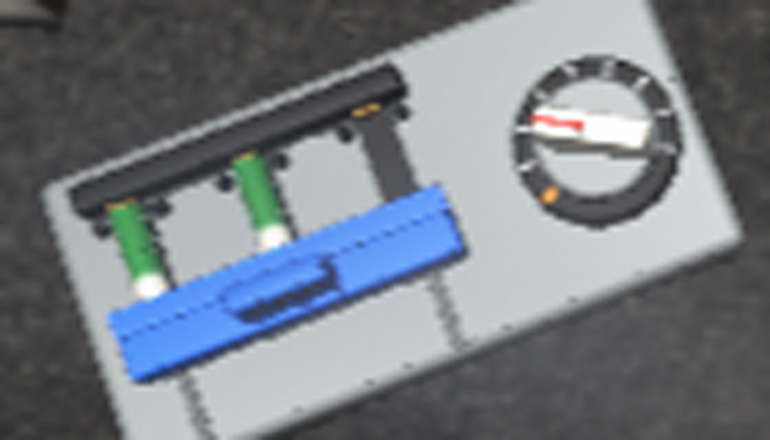

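Emit:
play_rows(moves=[[0.2, [0, 0, -3], [0, 0, 0.12]], [0.2, [0, 0, -3], [0, 0, 0.12]]])

```text
clock: 0.27
eef_pos: [0.1613, -0.4712, 0.2894]
tool_rot: [0.999, 0.042, -0.001, -0.003]
ft_force: [0.1, -1.5, 1.6]
grip_width: 0.064
```

```bash
python3 -c "
from h import *
o=bot.get_obs();print(o['joint_pos'],o['tool_rot'],o['eef_pos'],o['grip_width'])"
```

```text
[-1.24098934e+00  2.25686114e-01  1.35725328e-01  1.48800442e+00
  2.13116291e-05  1.81649909e+00] [ 0.99910952  0.04203941 -0.00100704 -0.00344008] [ 0.16129538 -0.4711779   0.28940519] 0.06402757643547398
```

The crop shows the dial's red pointer end at (530,125), the orange mark at (548,195), and the dial centre at (597,140). The pointer is about 60° past off, so the dial stands at click 2 and needs +90° more. Next I need the tab.

Run:
```python
from m import *
for n in('top','scene'):
    z=np.load(n+'0.npz'); im,d,K,T=z['im'],z['d'],z['K'],z['T']; P=pts(d,K,T); M=masks(im)
    c=((P[...,:2]-O)@R)*1000
    for a in(.058,.066,.072):
        m=(P[...,2]>a)&(P[...,2]<.085)&(abs(c[...,0]+20)<45)&(c[...,1]>-40)&(c[...,1]<130); q=c[m]
        print(n,a,len(q),'x',np.percentile(q[:,0],[2,25,50,75,98]).round(1),'y',np.percentile(q[:,1],[2,25,50,75,98]).round(1))
    print(rect(m,.077,K,T),toch(rect(m,.077,K,T)[0]/1000))
    m=M['blue']&(P[...,2]<.052)&(P[...,2]>.04); q=c[m];print('lip',np.percentile(q[:,0],[1,50,99]),np.percentile(q[:,1],[1,50,99]))
```

```text
top 0.058 128 x [-20.  -18.4 -15.2 -11.7  -8.1] y [22.1 31.6 42.4 53.2 63.6]
top 0.066 113 x [-19.9 -17.8 -14.4 -11.4  -8. ] y [22.3 32.4 43.  54.1 63.7]
top 0.072 95 x [-19.5 -16.7 -13.6 -10.8  -7.9] y [22.3 32.5 43.  52.4 63.5]
(array([450.3, 327.3]), array([42.2, 12.4]), 116.1) [-14.5  42.8]
lip [-23.88604274  -8.52680516   5.71972065] [-28.47704841  46.26069312 116.6281146 ]
scene 0.058 120 x [-20.8 -18.4 -16.2 -12.3 -10.1] y [26.3 40.2 57.4 66.7 70.1]
scene 0.066 104 x [-20.8 -18.4 -15.4 -12.3 -10.1] y [26.1 37.9 52.  64.5 69.2]
scene 0.072 92 x [-20.8 -18.5 -16.2 -12.4 -10.2] y [25.9 37.5 49.2 60.5 69. ]
(array([446.3, 333.4]), array([45.8, 10.4]), 115.4) [-15.5  50. ]
lip [-25.1669149   -8.32012645   2.38624783] [-24.36960471  69.88733475 121.31296468]
```

Emit:
play_rows(moves=[[0.2, [1.6, -3.5, 0.4], [0, 0, 0]], [0.2, [1.6, -3.5, 0.4], [0, 0, 0]], [0.2, [1.6, -3.5, 0.4], [0, 0, 0]], [0.2, [1.6, -3.5, 0.4], [0, 0, 0]], [0.2, [1.6, -3.5, 0.4], [0, 0, 0]], [0.2, [1.6, -3.5, 0.4], [0, 0, 0]], [0.2, [1.6, -3.5, 0.4], [0, 0, 0]], [0.2, [1.6, -3.5, 0.4], [0, 0, 0]], [0.2, [1.6, -3.5, 0.4], [0, 0, 0]], [0.2, [1.6, -3.5, 0.4], [0, 0, 0]], [0.2, [1.6, -3.5, 0.4], [0, 0, 0]], [0.2, [1.6, -3.5, 0.4], [0, 0, 0]]])

```text
clock: 1.27
eef_pos: [0.3153, -0.0357, 0.2431]
tool_rot: [0.999, 0.045, 0.0, 0.0]
ft_force: [0.4, -0.1, -0.1]
grip_width: 0.051
```

Emit:
play_rows(moves=[[0, [1.6, -3.5, 0.4], [0, 0, 0]], [0, [1.6, -3.5, 0.4], [0, 0, 0]], [0, [1.6, -3.5, 0.4], [0, 0, 0]], [0, [1.6, -3.5, 0.4], [0, 0, 0]], [0, [1.6, -3.5, 0.4], [0, 0, 0]], [0, [1.6, -3.5, 0.4], [0, 0, 0]], [0, [1.6, -3.5, 0.4], [0, 0, 0]], [0, [1.6, -3.5, 0.4], [0, 0, 0]], [0, [1.6, -3.5, 0.4], [0, 0, 0]], [0, [1.6, -3.5, 0.4], [0, 0, 0]], [0, [0, 0, 0], [0, 0, -0.12]], [0, [0, 0, 0], [0, 0, -0.12]]])

```text
clock: 2.27
eef_pos: [0.4498, 0.1728, 0.2196]
tool_rot: [0.963, 0.261, -0.003, -0.066]
ft_force: [-0.6, -0.1, 0.0]
grip_width: 0.0428
```

Emit:
play_rows(moves=[[-0.2, [0, 0, 0], [0, 0, -0.12]], [-0.2, [0, 0, 0], [0, 0, -0.12]], [-0.2, [0, 0, 0], [0, 0, -0.12]], [-0.2, [0, 0, 0], [0, 0, -0.12]], [-0.2, [0, 0, 0], [0, 0, -0.12]], [-0.2, [0, 0, 0], [0, 0, -0.12]], [-0.2, [0, 0, 0], [0, 0, -0.12]], [-0.2, [0, 0, 0], [0, 0, -0.12]], [-0.2, [0, 0, 0], [0, 0, -0.12]], [-0.2, [0, 0, 0], [0, 0, -0.12]], [-0.2, [0, 0, 0], [0, 0, -0.12]], [-0.2, [0, 0, 0], [0, 0, -0.12]]])

```text
clock: 3.27
eef_pos: [0.4492, 0.1719, 0.2201]
tool_rot: [0.552, 0.831, 0.042, -0.051]
ft_force: [0.1, -0.3, -0.8]
grip_width: 0.034
```

```bash
cat > g.py <<'E'
import sys
from m import *
from scipy.spatial.transform import Rotation as Ro
def go(x,y,z,psi,cur=None):
    "turn first (rotvec), then shift in cm along the turned tool's axes"
    o=bot.get_obs(); p=np.array(o['eef_pos']); A=Ro.from_quat(o['tool_rot'])
    t=np.radians(psi); B=Ro.from_matrix(np.array([[np.cos(t),np.sin(t),0],[np.sin(t),-np.cos(t),0],[0,0,-1]]))
    rv=(A.inv()*B).as_rotvec(); D=np.array([x,y,z])-p
    print('at',p.round(4),'turn',rv.round(3),'shift after turn',(B.inv().apply(D)*100).round(2),'shift before',(A.inv().apply(D)*100).round(2),'grip',round(o['grip_width'],4),'j6',o['joint_pos'][5].round(2),'F',o['ft_force'].round(1))
E
python3 -c "
from g import *
p=ch(-14,44); go(*p,.052,115.8)"
```

```text
at [0.4492 0.1719 0.2201] turn [ 0.016 -0.131 -0.052] shift after turn [14.06  6.92 16.81] shift before [12.07  5.95 18.63] grip 0.034 j6 1.45 F [ 0.1 -0.3 -0.8]
```

```bash
python3 -c "
from g import *
print(bot.get_obs()['joint_pos'].round(3), bot.get_obs()['joint_vel'].round(3))"
```

```text
[ 0.282  0.209 -0.073  1.292  0.132  1.455] [-0.000e+00  0.000e+00 -1.000e-03 -2.000e-03 -0.000e+00 -1.427e+00]
```

Emit:
play_rows(moves=[[-0.1, [0, 0, 0], [0.01, -0.08, -0.03]], [-0.1, [0, 0, 0], [0.01, -0.05, -0.02]], [-0.1, [2, 1, 0], [0, 0, 0]], [-0.1, [2, 1, 0], [0, 0, 0]], [-0.1, [2, 1, 0], [0, 0, 0]]])

```text
clock: 3.68
eef_pos: [0.4506, 0.2398, 0.2201]
tool_rot: [0.535, 0.845, -0.002, -0.002]
ft_force: [0.6, -0.1, 0.2]
grip_width: 0.0384
```

```bash
python3 -c "
from g import *
print(bot.get_obs()['joint_pos'].round(3), bot.get_obs()['joint_vel'].round(3))
p=ch(-14,44); go(*p,.052,115.8)"
```

```text
[4.880e-01 2.700e-01 1.500e-02 1.320e+00 1.000e-03 1.617e+00] [ 0.47   0.255  0.337  0.08  -0.     0.463]
at [0.4506 0.2398 0.2201] turn [-0.005 -0.001 -0.008] shift after turn [ 8.02  3.83 16.81] shift before [ 8.03  3.84 16.81] grip 0.0384 j6 1.62 F [ 0.6 -0.1  0.2]
```

Emit:
play_rows(moves=[[-0.1, [2, 0.95, 0], [0, 0, 0]], [-0.1, [2, 0.95, 0], [0, 0, 0]], [-0.1, [2, 0.95, 0], [0, 0, 0]], [-0.1, [2, 0.95, 0], [0, 0, 0]], [-0.1, [0, 0, 2.5], [0, 0, 0]], [-0.1, [0, 0, 2.5], [0, 0, 0]], [-0.1, [0, 0, 2.5], [0, 0, 0]], [-0.1, [0, 0, 2.5], [0, 0, 0]], [-0.1, [0, 0, 1.3], [0, 0, 0]], [-0.1, [0, 0, 0], [0, 0, 0]], [-0.1, [0, 0, 0], [0, 0, 0]]])

```text
clock: 4.6
eef_pos: [0.4499, 0.327, 0.1065]
tool_rot: [0.535, 0.845, -0.003, -0.002]
ft_force: [-0.9, 0.7, -0.2]
grip_width: 0.0383
```

Run:
```python
from g import *
p=ch(-14,44); go(*p,.052,115.8)
im,d,K,T=cam('scene'); cv2.imwrite('pics/s1.png',cv2.resize(im[240:400,240:440,::-1],None,fx=3.6,fy=3.6,interpolation=cv2.INTER_CUBIC))
```

```text
at [0.4499 0.327  0.1065] turn [-0.007 -0.001 -0.008] shift after turn [0.13 0.1  5.45] shift before [0.12 0.14 5.45] grip 0.0383 j6 1.76 F [-0.9  0.7 -0.2]
```

View pics/s1.png

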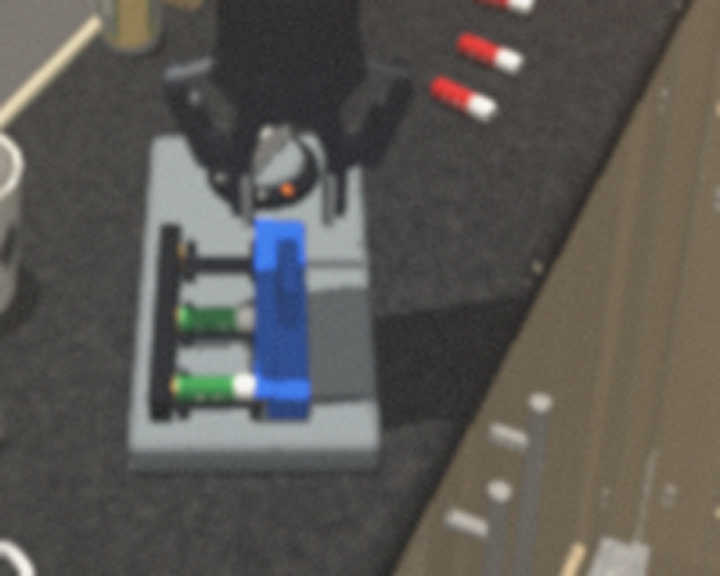

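Scene view: the fingers at (247,200) and (330,205) straddle the tab, which is around (287,280). Descend, close and slide.

Emit:
play_rows(moves=[[-0.1, [0.1, 0.1, 1.8], [0, 0, 0]], [-0.1, [0, 0, 1.8], [0, 0, 0]], [-0.1, [0, 0, 1.7], [0, 0, 0]], [-0.1, [0, 0, 0], [0, 0, 0]], [-1, [0, 0, 0], [0, 0, 0]], [-1, [0, 0, 0], [0, 0, 0]], [-1, [0, 0, 0], [0, 0, 0]], [-1, [0, 0, 0], [0, 0, 0]], [-1, [0, 0, 0], [0, 0, 0]], [-1, [0, 0, 0], [0, 0, 0]]])

```text
clock: 5.48
eef_pos: [0.45, 0.3287, 0.0563]
tool_rot: [0.534, 0.845, -0.002, -0.002]
ft_force: [-4.2, -2.3, 3.0]
grip_width: 0.0107
```

Run:
```python
from g import *
go(*ch(-14-32,44),.054,115.8); print(toch(bot.get_obs()['eef_pos']))
```

```text
at [0.45   0.3287 0.0563] turn [-0.005 -0.002 -0.007] shift after turn [-0.02 -3.18  0.23] shift before [-0.04 -3.18  0.25] grip 0.0107 j6 1.76 F [-4.2 -2.3  3. ]
[-14.2  44.2]
```

Emit:
play_rows(moves=[[-1, [0, -0.8, 0], [0, 0, 0]], [-1, [0, -0.8, 0], [0, 0, 0]], [-1, [0, -0.8, 0], [0, 0, 0]], [-1, [0, -0.8, 0], [0, 0, 0]], [-1, [0, -0.1, 0], [0, 0, 0]], [-1, [0, 0, 0], [0, 0, 0]], [-1, [0, 0, 0], [0, 0, 0]]])

```text
clock: 6.07
eef_pos: [0.4212, 0.3148, 0.0563]
tool_rot: [0.535, 0.845, -0.0, -0.001]
ft_force: [1.1, -2.0, 8.7]
grip_width: 0.0109
```

Run:
```python
from g import *
go(*ch(-14-32,44),.054,115.8); print(toch(bot.get_obs()['eef_pos']))
go(*ch(24.5,100),.15,205.8)
```

```text
at [0.4212 0.3148 0.0563] turn [-0.001 -0.001 -0.008] shift after turn [-0.02  0.02  0.23] shift before [-0.02  0.02  0.23] grip 0.0109 j6 1.77 F [ 1.1 -2.   8.7]
[-46.2  44.2]
at [0.4212 0.3148 0.0563] turn [-0.    -0.002 -1.578] shift after turn [-7.07  5.58 -9.37] shift before [ 5.65  7.01 -9.37] grip 0.0109 j6 1.77 F [ 1.1 -2.   8.7]
```

Emit:
play_rows(moves=[[-0.1, [0, 0, 0], [0, 0, 0]], [-0.1, [0, 0, 0], [0, 0, 0]], [-0.1, [0, 0, 0], [0, 0, 0]], [-0.1, [0, 0, -2], [0, 0, 0]], [-0.1, [0, 0, -2.5], [0, 0, 0]], [-0.1, [0, 0, -2.5], [0, 0, 0]], [-0.1, [0, 0, -2.4], [0, 0, 0]], [-0.1, [2, 2.4, 0], [0, 0, 0]], [-0.1, [2, 2.4, 0], [0, 0, 0]], [-0.1, [1.6, 2.2, 0], [0, 0, 0]], [-0.1, [0, 0, 0], [0, 0, -0.121]], [-0.1, [0, 0, 0], [0, 0, -0.121]]])

```text
clock: 7.07
eef_pos: [0.4604, 0.3965, 0.1469]
tool_rot: [0.426, 0.905, -0.002, -0.002]
ft_force: [0.8, 0.2, -0.3]
grip_width: 0.0383
```

Emit:
play_rows(moves=[[-0.1, [0, 0, 0], [0, 0, -0.121]], [-0.1, [0, 0, 0], [0, 0, -0.121]], [-0.1, [0, 0, 0], [0, 0, -0.121]], [-0.1, [0, 0, 0], [0, 0, -0.121]], [-0.1, [0, 0, 0], [0, 0, -0.121]], [-0.1, [0, 0, 0], [0, 0, -0.121]], [-0.1, [0, 0, 0], [0, 0, -0.121]], [-0.1, [0, 0, 0], [0, 0, -0.121]], [-0.1, [0, 0, 0], [0, 0, -0.121]], [-0.1, [0, 0, 0], [0, 0, -0.121]], [-0.1, [0, 0, 0], [0, 0, -0.121]], [-0.1, [0, 0, 0], [0, 0, 0]]])

```text
clock: 8.07
eef_pos: [0.46, 0.3951, 0.1476]
tool_rot: [-0.221, 0.975, -0.0, -0.003]
ft_force: [0.3, -0.7, -0.8]
grip_width: 0.0384
```

Run:
```python
from g import *
go(*ch(24.5,100),.026,205.8)
im,d,K,T=cam('scene'); cv2.imwrite('pics/s2.png',cv2.resize(im[240:400,240:440,::-1],None,fx=3.6,fy=3.6,interpolation=cv2.INTER_CUBIC))
P=pts(d,K,T)
print('jaw blue lip ch x', np.percentile((((P[...,:2]-O)@R)*1000)[masks(im)['blue']&(P[...,2]<.05)&(P[...,2]>.04)][:,0],[1,50,99]))
```

```text
at [0.46   0.3951 0.1476] turn [ 0.001 -0.006 -0.004] shift after turn [-0.08  0.04 12.16] shift before [-0.15  0.03 12.16] grip 0.0384 j6 0.26 F [ 0.3 -0.7 -0.8]
jaw blue lip ch x [-56.04587081 -39.48534931 -28.61415661]
```

View pics/s2.png

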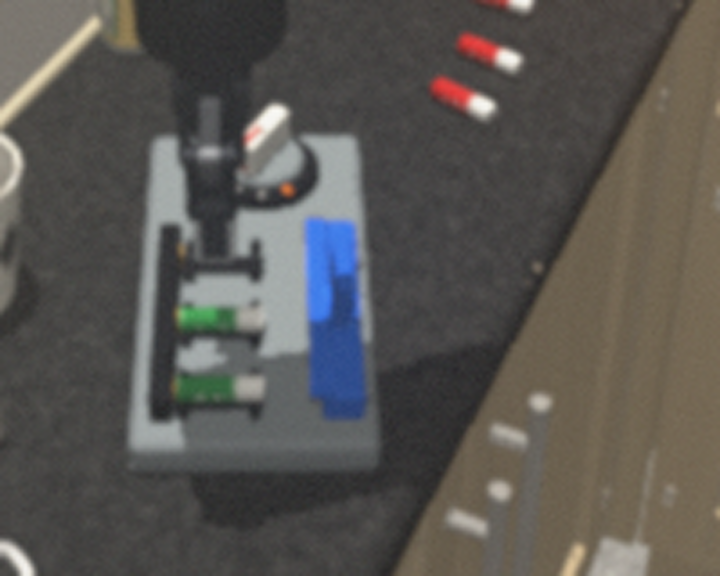

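The jaw is open at (335,310), and both greens at (220,320) and (220,388) are free. The gripper hovers above bay 1.

Emit:
play_rows(moves=[[-0.1, [-0.1, 0, 2.4], [0, 0, 0]], [-0.1, [0, 0, 2.4], [0, 0, 0]], [-0.1, [0, 0, 2.4], [0, 0, 0]], [-0.1, [0, 0, 2], [0, 0, 0]], [-0.1, [0, 0, 1.5], [0, 0, 0]], [-0.1, [0, 0, 0.8], [0, 0, 0]], [-0.1, [0, 0, 0.4], [0, 0, 0]], [-0.1, [0, 0, 0], [0, 0, 0]], [-0.1, [0, 0, 0], [0, 0, 0]]])

```text
clock: 8.87
eef_pos: [0.4616, 0.3962, 0.0301]
tool_rot: [-0.22, 0.975, 0.0, -0.001]
ft_force: [0.8, -0.4, 0.0]
grip_width: 0.0385
```

Run:
```python
from g import *
go(*ch(24.5,100),.026,205.8)
```

```text
at [0.4616 0.3962 0.0301] turn [ 0.002 -0.003 -0.006] shift after turn [0.11 0.01 0.41] shift before [0.11 0.01 0.41] grip 0.0385 j6 0.26 F [ 0.8 -0.4  0. ]
```

Emit:
play_rows(moves=[[-0.1, [0.1, 0, 0.3], [0, 0, 0]], [-0.1, [0, 0, 0], [0, 0, 0]], [-1, [0, 0, 0], [0, 0, 0]], [-1, [0, 0, 0], [0, 0, 0]], [-1, [0, 0, 0], [0, 0, 0]], [-1, [0, 0, 0], [0, 0, 0]], [-1, [0, 0, 0], [0, 0, 0]], [-1, [0, 0, 0], [0, 0, 0]]])

```text
clock: 9.53
eef_pos: [0.4606, 0.3956, 0.0272]
tool_rot: [-0.221, 0.975, 0.0, -0.001]
ft_force: [-0.4, -0.7, 5.3]
grip_width: 0.0141
```

Run:
```python
from g import *
go(*ch(24.5,100),.026,205.8)
```

```text
at [0.4606 0.3956 0.0272] turn [ 0.002 -0.003 -0.006] shift after turn [-0.    0.02  0.12] shift before [-0.    0.02  0.12] grip 0.0141 j6 0.26 F [-0.4 -0.7  5.3]
```

Emit:
play_rows(moves=[[-1, [0, 0, -0.5], [0, 0, 0]], [-1, [0, 0, -1], [0, 0, 0]], [-1, [0, 0, -2], [0, 0, 0]], [-1, [0, 0, -2.5], [0, 0, 0]], [-1, [0, 0, -2.5], [0, 0, 0]], [-1, [0, 0, -2.5], [0, 0, 0]], [-1, [0, 0, -1], [0, 0, 0]], [-1, [0, 0, 0], [0, 0, 0]]])

```text
clock: 10.2
eef_pos: [0.4624, 0.3968, 0.1501]
tool_rot: [-0.221, 0.975, 0.002, 0.001]
ft_force: [0.6, -0.5, -0.8]
grip_width: 0.015
```

Run:
```python
from g import *
go(.445,-.235,.14,205.8)
im,d,K,T=cam('top'); P=pts(d,K,T); M=masks(im)
for k in('green','wood'):
  for s,c,l in comps(M[k]&(P[...,0]<.65)&(P[...,2]<.2)&(P[...,0]>.3)): print(k,s,P[l].mean(0).round(3))
m=M['wood']&(abs(P[...,0]-.446)<.11)&(abs(P[...,1]+.27)<.14)&(P[...,2]>.018)&(P[...,2]<.04); print('trayrim',rect(m,.024,K,T))
```

```text
at [0.4624 0.3968 0.1501] turn [ 0.003  0.003 -0.006] shift after turn [ 29.07 -56.13   1.01] shift before [ 28.76 -56.29   0.75] grip 0.015 j6 0.26 F [ 0.6 -0.5 -0.8]
green [218 264   7   9  38] [0.498 0.351 0.038]
wood [ 21 193  15  17 126] [0.626 0.831 0.055]
wood [609 263  26  28 456] [ 0.539 -0.591  0.039]
wood [ 443  281   76   56 3901] [ 0.445 -0.27   0.006]
wood [460 360   3   8  24] [ 0.311 -0.281 -0.186]
trayrim (array([ 444.9, -265.8]), array([171.5, 128.1]), 93.8)
```

Emit:
play_rows(moves=[[-1, [1.2, -2.34, 0], [0, 0, 0]], [-1, [1.2, -2.34, 0], [0, 0, 0]], [-1, [1.2, -2.34, 0], [0, 0, 0]], [-1, [1.2, -2.34, 0], [0, 0, 0]], [-1, [1.2, -2.34, 0], [0, 0, 0]], [-1, [1.2, -2.34, 0], [0, 0, 0]], [-1, [1.2, -2.34, 0], [0, 0, 0]], [-1, [1.2, -2.34, 0], [0, 0, 0]], [-1, [1.2, -2.34, 0], [0, 0, 0]], [-1, [1.2, -2.34, 0], [0, 0, 0]], [-1, [1.2, -2.34, 0], [0, 0, 0]], [-1, [1.2, -2.34, 0], [0, 0, 0]]])

```text
clock: 11.25
eef_pos: [0.4497, 0.0785, 0.1444]
tool_rot: [-0.221, 0.975, 0.0, -0.004]
ft_force: [-0.2, -0.2, 0.1]
grip_width: 0.014
```

Emit:
play_rows(moves=[[-1, [1.2, -2.34, 0], [0, 0, 0]], [-1, [1.2, -2.34, 0], [0, 0, 0]], [-1, [1.2, -2.34, 0], [0, 0, 0]], [-1, [1.2, -2.34, 0], [0, 0, 0]], [-1, [1.2, -2.34, 0], [0, 0, 0]], [-1, [1.2, -2.34, 0], [0, 0, 0]], [-1, [1.2, -2.34, 0], [0, 0, 0]], [-1, [1.2, -2.34, 0], [0, 0, 0]], [-1, [1.2, -2.34, 0], [0, 0, 0]], [-1, [1.2, -2.34, 0], [0, 0, 0]], [-1, [1.2, -2.34, 0], [0, 0, 0]], [-1, [1.2, -2.34, 0], [0, 0, 0]]])

```text
clock: 12.25
eef_pos: [0.4407, -0.2361, 0.1445]
tool_rot: [-0.22, 0.975, 0.002, -0.004]
ft_force: [0.3, -0.6, -0.9]
grip_width: 0.0141
```

```bash
cat > t.py <<'E'
from g import *
def look(name='top'):
    im,d,K,T=cam(name); P=pts(d,K,T); M=masks(im)
    for s,c,l in comps(M['green']&(P[...,0]<.62)&(P[...,2]<.3)&(P[...,0]>.3)&(P[...,1]<.5),8): print('green',s[4],P[l].mean(0).round(3))
    for s,c,l in comps(M['wood']&(abs(P[...,0]-.446)<.14)&(abs(P[...,1]+.27)<.17)&(P[...,2]>.018)&(P[...,2]<.04),60): print('tray',rect(l,.024,K,T))
    return im,P,K,T
E
python3 - <<'E'
from t import *
look()
go(.445,-.235,.036,205.8)
E
```

```text
green 52 [0.494 0.35  0.038]
tray (array([ 444.9, -265.4]), array([170.2, 128.1]), 93.8)
at [ 0.4411 -0.2406  0.1446] turn [ 0.    -0.007 -0.01 ] shift after turn [-0.59  0.33 10.86] shift before [-0.67  0.34 10.86] grip 0.0139 j6 -0.94 F [ 1.7 -3.9  0.6]
```

Emit:
play_rows(moves=[[-1, [0, 0, 2.4], [0, 0, 0]], [-1, [0, 0, 2.4], [0, 0, 0]], [-1, [0, 0, 2.4], [0, 0, 0]], [-1, [0, 0, 2.4], [0, 0, 0]], [-1, [0, 0, 1.8], [0, 0, 0]], [-1, [0, 0, 1.3], [0, 0, 0]], [-1, [0, 0, 0.4], [0, 0, 0]], [-1, [0, 0, 0], [0, 0, 0]], [-0.4, [0, 0, 0], [0, 0, 0]], [-0.4, [0, 0, 0], [0, 0, 0]], [-0.4, [0, 0, 0], [0, 0, 0]], [-0.4, [0, 0, -1.5], [0, 0, 0]]])

```text
clock: 13.3
eef_pos: [0.4405, -0.2348, 0.0296]
tool_rot: [-0.221, 0.975, 0.001, -0.003]
ft_force: [-0.4, 0.6, -0.7]
grip_width: 0.0257
```

Emit:
play_rows(moves=[[-0.1, [0, 0, -2.5], [0, 0, 0]], [-0.1, [0, 0, -2.5], [0, 0, 0]], [-0.1, [0, 0, -2.5], [0, 0, 0]], [-0.1, [0, 0, -2.5], [0, 0, 0]], [-0.1, [0, 0, -1.5], [0, 0, 0]], [-0.1, [-1, 2.4, 0], [0, 0, 0]], [-0.1, [-1, 2.4, 0], [0, 0, 0]], [-0.1, [-1, 2.4, 0], [0, 0, 0]], [-0.1, [-1, 2.4, 0], [0, 0, 0]], [-0.1, [-1, 2.4, 0], [0, 0, 0]], [-0.1, [-1, 2.4, 0], [0, 0, 0]], [-0.1, [-1, 2.4, 0], [0, 0, 0]]])

```text
clock: 14.3
eef_pos: [0.4335, -0.0526, 0.1469]
tool_rot: [-0.22, 0.975, -0.0, -0.001]
ft_force: [-0.2, -0.4, -0.0]
grip_width: 0.0383
```

Run:
```python
from t import *
look()
go(*ch(24.5,44),.026,205.8)
```

```text
green 50 [0.494 0.35  0.038]
tray (array([ 447.5, -328. ]), array([130.1,  50.8]), 178.6)
at [ 0.4329 -0.0489  0.1467] turn [ 0.004 -0.001 -0.002] shift after turn [-21.84  33.23  12.07] shift before [-21.79  33.23  12.17] grip 0.0384 j6 -0.56 F [-1.1  3.4 -0.2]
```

Emit:
play_rows(moves=[[-0.1, [-1.56, 2.37, 0], [0, 0, 0]], [-0.1, [-1.56, 2.37, 0], [0, 0, 0]], [-0.1, [-1.56, 2.37, 0], [0, 0, 0]], [-0.1, [-1.56, 2.37, 0], [0, 0, 0]], [-0.1, [-1.56, 2.37, 0], [0, 0, 0]], [-0.1, [-1.56, 2.37, 0], [0, 0, 0]], [-0.1, [-1.56, 2.37, 0], [0, 0, 0]], [-0.1, [-1.56, 2.37, 0], [0, 0, 0]], [-0.1, [-1.56, 2.37, 0], [0, 0, 0]], [-0.1, [-1.56, 2.37, 0], [0, 0, 0]], [-0.1, [-1.56, 2.37, 0], [0, 0, 0]], [-0.1, [-1.56, 2.37, 0], [0, 0, 0]]])

```text
clock: 15.35
eef_pos: [0.4803, 0.2851, 0.1464]
tool_rot: [-0.221, 0.975, 0.0, -0.001]
ft_force: [0.4, -0.6, 0.5]
grip_width: 0.0386
```

Emit:
play_rows(moves=[[-0.1, [-1.56, 2.37, 0], [0, 0, 0]], [-0.1, [-1.5, 2.3, 0], [0, 0, 0]], [-0.1, [0, 0, 0], [0, 0, 0]], [-0.1, [0, 0, 0], [0, 0, 0]], [-0.1, [0, 0, 0], [0, 0, 0]]])

```text
clock: 15.77
eef_pos: [0.4873, 0.3385, 0.1456]
tool_rot: [-0.221, 0.975, -0.0, -0.002]
ft_force: [-0.8, -0.3, -0.8]
grip_width: 0.0385
```

Run:
```python
from t import *
im,P,K,T=look()
for f in flats(im,P,.0085,K,T): print(f)
go(*ch(24.5,44),.026,205.8)
```

```text
green 46 [ 0.457 -0.237  0.018]
tray (array([ 456.4, -281.1]), array([170.5, 129.2]), 92.9)
((array([464.4, -82. ]), array([46.5, 14.1]), 176.5), array([401.8, 291.4]), np.int64(104))
((array([445.4,  53.3]), array([47.7, 12.9]), 164.9), array([345.7, 296.1]), np.int64(100))
((array([446.6,  -7.2]), array([47.1, 13.8]), 167.6), array([370.9, 297. ]), np.int64(109))
at [0.4873 0.338  0.1456] turn [ 0.001 -0.004 -0.006] shift after turn [-0.1   0.77 11.96] shift before [-0.15  0.76 11.97] grip 0.038 j6 0.16 F [ 0.2 -0.1 -1.1]
```

The tray got knocked about 2 cm to (0.456,-0.281). The first green battery is still inside it. Pick bay 2.

Emit:
play_rows(moves=[[-0.1, [-0.1, 0.75, 2.4], [0, 0, 0]], [-0.1, [0, 0, 2.4], [0, 0, 0]], [-0.1, [0, 0, 2.4], [0, 0, 0]], [-0.1, [0, 0, 2], [0, 0, 0]], [-0.1, [0, 0, 1.3], [0, 0, 0]], [-0.1, [0, 0, 0.8], [0, 0, 0]], [-0.1, [0, 0, 0.5], [0, 0, 0]], [-0.1, [0, 0, 0], [0, 0, 0]], [-0.1, [0, 0, 0], [0, 0, 0]]])

```text
clock: 16.57
eef_pos: [0.4852, 0.3459, 0.0282]
tool_rot: [-0.22, 0.975, 0.0, -0.001]
ft_force: [-0.6, -0.6, 0.3]
grip_width: 0.0378
```

Run:
```python
from g import *
go(*ch(24.5,44),.026,205.8)
```

```text
at [0.4852 0.3459 0.0282] turn [ 0.001 -0.003 -0.006] shift after turn [ 0.05 -0.03  0.22] shift before [ 0.05 -0.03  0.22] grip 0.0378 j6 0.17 F [-0.6 -0.6  0.3]
```

Emit:
play_rows(moves=[[-0.1, [0, 0, 0.1], [0, 0, 0]], [-1, [0, 0, 0], [0, 0, 0]], [-1, [0, 0, 0], [0, 0, 0]], [-1, [0, 0, 0], [0, 0, 0]], [-1, [0, 0, 0], [0, 0, 0]], [-1, [0, 0, 0], [0, 0, 0]], [-1, [0, 0, 0], [0, 0, 0]]])

```text
clock: 17.15
eef_pos: [0.4852, 0.3465, 0.0274]
tool_rot: [-0.221, 0.975, 0.001, -0.001]
ft_force: [-1.2, -0.9, 6.1]
grip_width: 0.0142
```

Run:
```python
from g import *
go(*ch(24.5,44),.026,205.8)
```

```text
at [0.4852 0.3465 0.0274] turn [ 0.002 -0.002 -0.005] shift after turn [ 0.08 -0.09  0.14] shift before [ 0.07 -0.09  0.14] grip 0.0142 j6 0.17 F [-1.2 -0.9  6.1]
```

Emit:
play_rows(moves=[[-1, [0, 0, -0.5], [0, 0, 0]], [-1, [0, 0, -1.5], [0, 0, 0]], [-1, [0, 0, -2.5], [0, 0, 0]], [-1, [0, 0, -2.5], [0, 0, 0]], [-1, [0, 0, -2.5], [0, 0, 0]], [-1, [0, 0, -2], [0, 0, 0]], [-1, [1.3, -2.42, 0], [0, 0, 0]], [-1, [1.3, -2.42, 0], [0, 0, 0]], [-1, [1.3, -2.42, 0], [0, 0, 0]], [-1, [1.3, -2.42, 0], [0, 0, 0]], [-1, [1.3, -2.42, 0], [0, 0, 0]], [-1, [1.3, -2.42, 0], [0, 0, 0]]])

```text
clock: 18.15
eef_pos: [0.4766, 0.1802, 0.1414]
tool_rot: [-0.221, 0.975, 0.0, -0.002]
ft_force: [0.1, -0.3, 0.0]
grip_width: 0.0142
```

Emit:
play_rows(moves=[[-1, [1.3, -2.42, 0], [0, 0, 0]], [-1, [1.3, -2.42, 0], [0, 0, 0]], [-1, [1.3, -2.42, 0], [0, 0, 0]], [-1, [1.3, -2.42, 0], [0, 0, 0]], [-1, [1.3, -2.42, 0], [0, 0, 0]], [-1, [1.3, -2.42, 0], [0, 0, 0]], [-1, [1.3, -2.42, 0], [0, 0, 0]], [-1, [1.3, -2.42, 0], [0, 0, 0]], [-1, [1.3, -2.42, 0], [0, 0, 0]], [-1, [1.3, -2.42, 0], [0, 0, 0]], [-1, [1.3, -2.42, 0], [0, 0, 0]], [-1, [1.3, -2.42, 0], [0, 0, 0]]])

```text
clock: 19.15
eef_pos: [0.4608, -0.149, 0.1417]
tool_rot: [-0.221, 0.975, 0.0, -0.002]
ft_force: [0.3, -0.3, -0.0]
grip_width: 0.0138
```

Run:
```python
from t import *
look()
go(.456,-.315,.036,205.8)
```

```text
green 9 [ 0.45  -0.241  0.019]
tray (array([ 415.6, -203.8]), array([73.8, 30.6]), 28.6)
at [ 0.4609 -0.1535  0.1418] turn [-0.003 -0.005 -0.01 ] shift after turn [  7.47 -14.32  10.58] shift before [  7.27 -14.37  10.65] grip 0.0143 j6 -0.76 F [ 0.5 -3.1  0.6]
```

Emit:
play_rows(moves=[[-1, [1.23, -2.39, 0], [0, 0, 0]], [-1, [1.23, -2.39, 0], [0, 0, 0]], [-1, [1.23, -2.39, 0], [0, 0, 0]], [-1, [1.23, -2.39, 0], [0, 0, 0]], [-1, [1.23, -2.39, 0], [0, 0, 0]], [-1, [1.1, -2.2, 0], [0, 0, 0]], [-1, [0, 0, 0], [0, 0, 0]], [-1, [0, 0, 2.4], [0, 0, 0]], [-1, [0, 0, 2.4], [0, 0, 0]], [-1, [0, 0, 2.4], [0, 0, 0]], [-1, [0, 0, 2.4], [0, 0, 0]], [-1, [0, 0, 1], [0, 0, 0]]])

```text
clock: 20.2
eef_pos: [0.4541, -0.3048, 0.0325]
tool_rot: [-0.221, 0.975, 0.002, -0.004]
ft_force: [0.1, -0.0, -0.1]
grip_width: 0.0145
```

Run:
```python
from t import *
look('scene')
go(.456,-.315,.012,205.8)
```

```text
green 16 [ 0.451 -0.234  0.017]
tray (array([ 450.9, -271.3]), array([181.6, 130. ]), 92.8)
at [ 0.4536 -0.3044  0.0317] turn [ 0.008 -0.008 -0.005] shift after turn [ 0.25 -1.06  1.97] shift before [ 0.23 -1.07  1.97] grip 0.0139 j6 -1.03 F [ 0.2  0.7 -1.2]
```

Emit:
play_rows(moves=[[-1, [0.2, -0.8, 1.5], [0, 0, 0]], [-1, [0, 0, 0.4], [0, 0, 0]], [-1, [0, 0, 0], [0, 0, 0]], [-0.4, [0, 0, 0], [0, 0, 0]], [-0.4, [0, 0, 0], [0, 0, 0]], [-0.4, [0, 0, 0], [0, 0, 0]], [-0.4, [0, 0, -1.5], [0, 0, 0]], [-0.1, [0, 0, -2.5], [0, 0, 0]], [-0.1, [0, 0, -2.5], [0, 0, 0]], [-0.1, [0, 0, -2.5], [0, 0, 0]], [-0.1, [0, 0, -2.5], [0, 0, 0]], [-0.1, [0, 0, 0], [0, 0, 0]]])

```text
clock: 21.25
eef_pos: [0.4615, -0.3168, 0.1384]
tool_rot: [-0.221, 0.975, -0.004, 0.002]
ft_force: [1.3, 0.3, 0.2]
grip_width: 0.0381
```

Run:
```python
from t import *
look('top')
go(.465,-.083,.12,178)
```

```text
green 46 [ 0.457 -0.237  0.017]
tray (array([ 456.4, -281. ]), array([170.9, 129.1]), 92.9)
at [ 0.4605 -0.3162  0.1359] turn [-0.006  0.002  0.48 ] shift after turn [ 0.37 23.32  1.59] shift before [-10.44  20.87   1.48] grip 0.0384 j6 -1.05 F [-0.7  0.3 -0.8]
```

Emit:
play_rows(moves=[[-0.1, [-1.3, 2.61, 0], [0, 0, 0]], [-0.1, [-1.3, 2.61, 0], [0, 0, 0]], [-0.1, [-1.3, 2.61, 0], [0, 0, 0]], [-0.1, [-1.3, 2.61, 0], [0, 0, 0]], [-0.1, [-1.3, 2.61, 0], [0, 0, 0]], [-0.1, [-1.3, 2.61, 0], [0, 0, 0]], [-0.1, [-1.3, 2.61, 0], [0, 0, 0]], [-0.1, [-1.3, 2.61, 0], [0, 0, 0]], [-0.1, [0, 0, 0], [0, 0, 0.12]], [-0.1, [0, 0, 0], [0, 0, 0.12]], [-0.1, [0, 0, 0], [0, 0, 0.12]], [-0.1, [0, 0, 0], [0, 0, 0.12]]])

```text
clock: 22.3
eef_pos: [0.4616, -0.081, 0.1309]
tool_rot: [0.02, 1.0, -0.0, -0.003]
ft_force: [-0.5, 0.5, -0.6]
grip_width: 0.0384
```

Run:
```python
from t import *
im,P,K,T=look('scene')
for f in flats(im,P,.0085,K,T): print(f)
im,P,K,T=look('top')
for f in flats(im,P,.0085,K,T): print(f)
go(.465,-.083,.004,178)
```

```text
green 14 [ 0.453 -0.234  0.017]
tray (array([ 450.8, -272.9]), array([178.2, 130.4]), 92.8)
((array([444.6,  -9.7]), array([53., 20.]), 162.4), array([372.3, 252.4]), np.int64(73))
((array([442. ,  51.8]), array([52.3, 18.8]), 163.3), array([364.3, 264.7]), np.int64(77))
tray (array([ 460.6, -362.9]), array([129. ,  11.8]), 179.8)
((array([444.7,  53.5]), array([49.2, 12.9]), 164.9), array([345.7, 296.2]), np.int64(100))
((array([446.3,  -7.1]), array([47.7, 13.2]), 168.7), array([370.7, 297.1]), np.int64(106))
at [ 0.4616 -0.0812  0.131 ] turn [-0.    -0.005  0.   ] shift after turn [-0.34 -0.17 12.7 ] shift before [-0.41 -0.16 12.7 ] grip 0.0383 j6 -0.14 F [-0.4  0.4 -0.3]
```

Emit:
play_rows(moves=[[-0.1, [-0.35, -0.15, 2.4], [0, 0, 0]], [-0.1, [0, 0, 2.4], [0, 0, 0]], [-0.1, [0, 0, 2.4], [0, 0, 0]], [-0.1, [0, 0, 2.4], [0, 0, 0]], [-0.1, [0, 0, 1.7], [0, 0, 0]], [-0.1, [0, 0, 0.9], [0, 0, 0]], [-0.1, [0, 0, 0.5], [0, 0, 0]], [-0.1, [0, 0, 0], [0, 0, 0]], [-1, [0, 0, 0], [0, 0, 0]], [-1, [0, 0, 0], [0, 0, 0]], [-1, [0, 0, 0], [0, 0, 0]], [-1, [0, 0, 0], [0, 0, 0]]])

```text
clock: 23.4
eef_pos: [0.4664, -0.0835, 0.0059]
tool_rot: [0.018, 1.0, -0.001, -0.001]
ft_force: [-1.1, 0.3, 4.3]
grip_width: 0.0142
```

Emit:
play_rows(moves=[[-1, [0, 0, 0], [0, 0, 0]], [-1, [0, 0, 0], [0, 0, 0]]])

```text
clock: 23.57
eef_pos: [0.4664, -0.0835, 0.0058]
tool_rot: [0.018, 1.0, -0.001, -0.001]
ft_force: [-0.3, -0.5, 6.7]
grip_width: 0.0141
```

Run:
```python
from t import *
im,P,K,T=look('top')
for f in flats(im,P,.0085,K,T): print(f)
go(*ch(24.5,-12),.13,205.8)
go(.465,-.083,.13,205.8)
```

```text
tray (array([ 458.4, -326.3]), array([128.6,  81.3]), 3.9)
((array([444.7,  53.5]), array([49.2, 12.9]), 164.9), array([345.7, 296.2]), np.int64(102))
((array([446.3,  -7.1]), array([47.7, 13.8]), 167.6), array([370.9, 297. ]), np.int64(110))
at [ 0.4664 -0.0835  0.0058] turn [-0.001 -0.002 -0.485] shift after turn [-20.33  32.2  -12.42] shift before [ -2.94  37.96 -12.46] grip 0.0141 j6 -0.14 F [-0.5 -0.8  6. ]
at [ 0.4664 -0.0835  0.0058] turn [-0.001 -0.002 -0.485] shift after turn [  0.1    0.1  -12.42] shift before [  0.16   0.03 -12.42] grip 0.0141 j6 -0.14 F [-0.5 -0.8  6. ]
```

Emit:
play_rows(moves=[[-1, [0, 0, -0.6], [0, 0, 0]], [-1, [0, 0, -2.4], [0, 0, 0]], [-1, [0, 0, -2.4], [0, 0, 0]], [-1, [0, 0, -2.4], [0, 0, 0]], [-1, [0, 0, -2.4], [0, 0, 0]], [-1, [0, 0, -2], [0, 0, 0]], [-1, [0, 0, 0], [0, 0, -0.121]], [-1, [0, 0, 0], [0, 0, -0.121]], [-1, [0, 0, 0], [0, 0, -0.121]], [-1, [0, 0, 0], [0, 0, -0.121]], [-1, [0, 0, 0], [0, 0, 0]]])

```text
clock: 24.53
eef_pos: [0.4656, -0.0831, 0.1269]
tool_rot: [-0.223, 0.975, 0.0, -0.002]
ft_force: [0.2, -0.9, -0.3]
grip_width: 0.0138
```

Emit:
play_rows(moves=[[-1, [-1.66, 2.67, 0], [0, 0, 0]], [-1, [-1.66, 2.67, 0], [0, 0, 0]], [-1, [-1.66, 2.67, 0], [0, 0, 0]], [-1, [-1.66, 2.67, 0], [0, 0, 0]], [-1, [-1.66, 2.67, 0], [0, 0, 0]], [-1, [-1.66, 2.67, 0], [0, 0, 0]], [-1, [-1.66, 2.67, 0], [0, 0, 0]], [-1, [-1.66, 2.67, 0], [0, 0, 0]], [-1, [-1.66, 2.67, 0], [0, 0, 0]], [-1, [-1.66, 2.67, 0], [0, 0, 0]], [-1, [-1.66, 2.67, 0], [0, 0, 0]], [-1, [-1.6, 2.67, 0], [0, 0, 0]]])

```text
clock: 25.53
eef_pos: [0.5055, 0.2932, 0.1263]
tool_rot: [-0.221, 0.975, 0.0, -0.002]
ft_force: [0.6, -0.7, -0.0]
grip_width: 0.0141
```

Run:
```python
from t import *
im,P,K,T=look('top')
go(*ch(20.5,-12),.028,205.8)
cv2.imwrite('pics/t3.png',cv2.resize(im[225:345,170:530,::-1],None,fx=2.2,fy=2.2,interpolation=cv2.INTER_CUBIC))
```

```text
green 29 [ 0.468 -0.309  0.018]
green 46 [ 0.457 -0.237  0.018]
tray (array([ 456.3, -280.8]), array([170.9, 129.3]), 92.9)
at [0.5061 0.2992 0.1263] turn [ 0.005 -0.     0.   ] shift after turn [ 0.3  -0.52  9.83] shift before [ 0.3  -0.57  9.83] grip 0.014 j6 0.08 F [3.2 4.5 0.5]
```

View pics/t3.png

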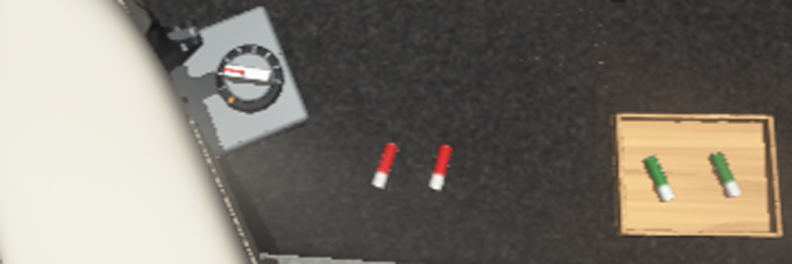

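Both greens lie in the tray at (658,178) and (726,175), and two reds remain at (384,165) and (441,167). The arm hides the bays. Settle, then lower the first red into bay 3.

Emit:
play_rows(moves=[[-1, [0.2, 0, 2], [0, 0, 0]], [-1, [0, 0, 2], [0, 0, 0]], [-1, [0, 0, 1.5], [0, 0, 0]], [-1, [0, 0, 0], [0, 0, 0]], [-1, [0, 0, 0], [0, 0, 0]], [-1, [0, 0, 0], [0, 0, 0]]])

```text
clock: 26.08
eef_pos: [0.5042, 0.2908, 0.0722]
tool_rot: [-0.222, 0.975, 0.0, -0.001]
ft_force: [0.2, -0.0, -0.5]
grip_width: 0.014
```

Run:
```python
from t import *
go(*ch(20.5,-12),.028,205.8)
```

```text
at [0.5042 0.2908 0.0722] turn [ 0.001 -0.003 -0.003] shift after turn [-0.24  0.15  4.42] shift before [-0.25  0.15  4.42] grip 0.014 j6 0.08 F [ 0.2 -0.  -0.5]
```

Emit:
play_rows(moves=[[-1, [-0.24, 0.15, 1.5], [0, 0, 0]], [-1, [0, 0, 1], [0, 0, 0]], [-1, [0, 0, 0.7], [0, 0, 0]], [-1, [0, 0, 0.5], [0, 0, 0]], [-1, [0, 0, 0.4], [0, 0, 0]], [-1, [0, 0, 0], [0, 0, 0]], [-1, [0, 0, 0], [0, 0, 0]]])

```text
clock: 26.67
eef_pos: [0.5052, 0.2931, 0.0305]
tool_rot: [-0.222, 0.975, 0.0, -0.002]
ft_force: [0.4, -0.3, -0.9]
grip_width: 0.0141
```

Run:
```python
from t import *
go(*ch(20.5,-12),.028,205.8)
```

```text
at [0.5052 0.2931 0.0305] turn [ 0.001 -0.003 -0.002] shift after turn [-0.05 -0.01  0.25] shift before [-0.05 -0.01  0.25] grip 0.0141 j6 0.08 F [ 0.4 -0.3 -0.9]
```

Emit:
play_rows(moves=[[-1, [0, 0, 0.1], [0, 0, 0]], [-0.4, [0, 0, 0], [0, 0, 0]], [-0.4, [0, 0, 0], [0, 0, 0]], [-0.4, [0, 0, 0], [0, 0, 0]], [-0.4, [0, 0, -1], [0, 0, 0]], [-0.4, [0, 0, -2], [0, 0, 0]], [-0.1, [0, 0, -2.4], [0, 0, 0]], [-0.1, [0, 0, -2.4], [0, 0, 0]], [-0.1, [0, 0, -2], [0, 0, 0]], [-0.1, [0, 0, 0], [0, 0, 0]]])

```text
clock: 27.5
eef_pos: [0.5082, 0.2948, 0.1332]
tool_rot: [-0.223, 0.975, 0.002, 0.003]
ft_force: [0.5, 0.3, -0.1]
grip_width: 0.0384
```

Run:
```python
from t import *
im,d,K,T=cam('scene'); cv2.imwrite('pics/s4.png',cv2.resize(im[240:400,240:440,::-1],None,fx=3.6,fy=3.6,interpolation=cv2.INTER_CUBIC))
go(.4463,-.0071,.127,167.5)
```

```text
at [0.5074 0.2943 0.1309] turn [0.003 0.002 0.667] shift after turn [ -0.56 -30.74   0.39] shift before [ 18.58 -24.5    0.29] grip 0.0383 j6 0.08 F [ 0.1 -0.9 -0.1]
```

View pics/s4.png

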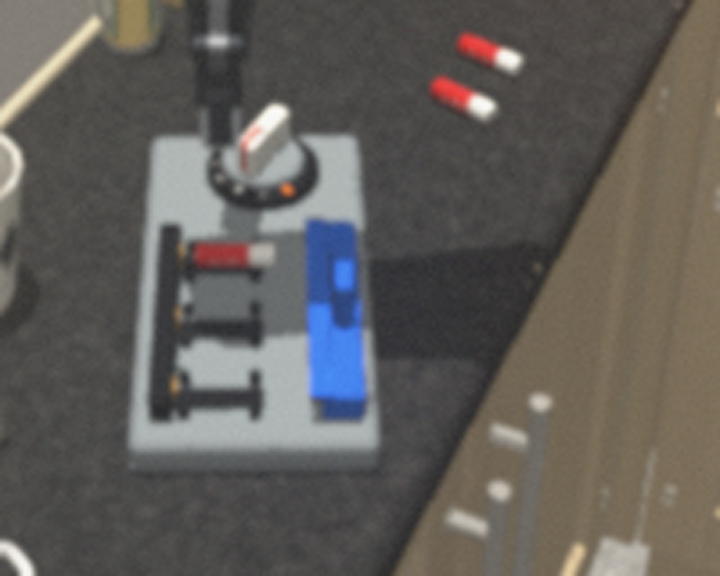

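Red lies between the pins of bay 3 at (235,253), slightly short of the wall, as intended. Next red.

Emit:
play_rows(moves=[[-0.1, [1.69, -2.23, 0], [0, 0, 0]], [-0.1, [1.69, -2.23, 0], [0, 0, 0]], [-0.1, [1.69, -2.23, 0], [0, 0, 0]], [-0.1, [1.69, -2.23, 0], [0, 0, 0]], [-0.1, [1.69, -2.23, 0], [0, 0, 0]], [-0.1, [1.69, -2.23, 0], [0, 0, 0]], [-0.1, [1.69, -2.23, 0], [0, 0, 0]], [-0.1, [1.69, -2.23, 0], [0, 0, 0]], [-0.1, [1.69, -2.23, 0], [0, 0, 0]], [-0.1, [1.69, -2.23, 0], [0, 0, 0]], [-0.1, [1.69, -2.23, 0], [0, 0, 0]], [-0.1, [0, 0, 0], [0, 0, 0]]])

```text
clock: 28.55
eef_pos: [0.4422, -0.0121, 0.127]
tool_rot: [-0.22, 0.976, -0.0, -0.004]
ft_force: [-1.3, -0.1, -0.7]
grip_width: 0.0384
```

Emit:
play_rows(moves=[[-0.1, [0, 0, 0], [0, 0, 0.111]], [-0.1, [0, 0, 0], [0, 0, 0.111]], [-0.1, [0, 0, 0], [0, 0, 0.111]], [-0.1, [0, 0, 0], [0, 0, 0.111]], [-0.1, [0, 0, 0], [0, 0, 0.111]], [-0.1, [0, 0, 0], [0, 0, 0.111]], [-0.1, [0, 0, 2.4], [0, 0, 0]], [-0.1, [0, 0, 2.4], [0, 0, 0]], [-0.1, [0, 0, 2], [0, 0, 0]], [-0.1, [0, 0, 0], [0, 0, 0]], [-0.1, [0, 0, 0], [0, 0, 0]], [-0.1, [0, 0, 0], [0, 0, 0]]])

```text
clock: 29.55
eef_pos: [0.4445, -0.0083, 0.0603]
tool_rot: [0.108, 0.994, -0.0, -0.002]
ft_force: [0.1, -0.7, 0.6]
grip_width: 0.0383
```

Run:
```python
from t import *
go(.4463,-.0073,.004,167)
```

```text
at [ 0.4445 -0.0083  0.0603] turn [-0.001 -0.003  0.01 ] shift after turn [-0.15  0.14  5.63] shift before [-0.17  0.15  5.62] grip 0.0383 j6 0.2 F [ 0.1 -0.7  0.6]
```

Emit:
play_rows(moves=[[-0.1, [-0.15, 0.15, 2.2], [0, 0, 0]], [-0.1, [0, 0, 1.7], [0, 0, 0]], [-0.1, [0, 0, 1], [0, 0, 0]], [-0.1, [0, 0, 0.6], [0, 0, 0]], [-0.1, [0, 0, 0], [0, 0, 0]], [-1, [0, 0, 0], [0, 0, 0]], [-1, [0, 0, 0], [0, 0, 0]], [-1, [0, 0, 0], [0, 0, 0]], [-1, [0, 0, 0], [0, 0, 0]], [-1, [0, 0, 0], [0, 0, 0]], [-1, [0, 0, 0], [0, 0, 0]]])

```text
clock: 30.47
eef_pos: [0.4468, -0.0074, 0.006]
tool_rot: [0.108, 0.994, -0.0, -0.001]
ft_force: [0.2, -0.2, 6.7]
grip_width: 0.014
```

Run:
```python
from t import *
go(*ch(20.5,44.3),.13,205.8)
```

```text
at [ 0.4468 -0.0074  0.006 ] turn [-0.    -0.001 -0.668] shift after turn [-18.39  30.14 -12.4 ] shift before [  4.23  35.04 -12.43] grip 0.014 j6 0.2 F [ 0.2 -0.2  6.7]
```

Emit:
play_rows(moves=[[-1, [0, 0, -0.6], [0, 0, 0]], [-1, [0, 0, -2.4], [0, 0, 0]], [-1, [0, 0, -2.4], [0, 0, 0]], [-1, [0, 0, -2.4], [0, 0, 0]], [-1, [0, 0, -2.4], [0, 0, 0]], [-1, [0, 0, -2], [0, 0, 0]], [-1, [0, 0, 0], [0, 0, -0.111]], [-1, [0, 0, 0], [0, 0, -0.111]], [-1, [0, 0, 0], [0, 0, -0.111]], [-1, [0, 0, 0], [0, 0, -0.111]], [-1, [0, 0, 0], [0, 0, -0.111]], [-1, [0, 0, 0], [0, 0, -0.111]]])

```text
clock: 31.47
eef_pos: [0.446, -0.0074, 0.1271]
tool_rot: [-0.225, 0.974, 0.0, -0.002]
ft_force: [-0.0, -0.2, -0.5]
grip_width: 0.0141
```

Emit:
play_rows(moves=[[-1, [-1.53, 2.51, 0], [0, 0, 0]], [-1, [-1.53, 2.51, 0], [0, 0, 0]], [-1, [-1.53, 2.51, 0], [0, 0, 0]], [-1, [-1.53, 2.51, 0], [0, 0, 0]], [-1, [-1.53, 2.51, 0], [0, 0, 0]], [-1, [-1.53, 2.51, 0], [0, 0, 0]], [-1, [-1.53, 2.51, 0], [0, 0, 0]], [-1, [-1.53, 2.51, 0], [0, 0, 0]], [-1, [-1.53, 2.51, 0], [0, 0, 0]], [-1, [-1.53, 2.51, 0], [0, 0, 0]], [-1, [-1.53, 2.51, 0], [0, 0, 0]], [-1, [-1.5, 2.5, 0], [0, 0, 0]]])

```text
clock: 32.47
eef_pos: [0.4804, 0.3449, 0.1267]
tool_rot: [-0.223, 0.975, 0.0, -0.002]
ft_force: [1.7, -0.6, 0.1]
grip_width: 0.0139
```

Emit:
play_rows(moves=[[-1, [0, 0, 2], [0, 0, 0]], [-1, [0, 0, 2], [0, 0, 0]], [-1, [0, 0, 1.2], [0, 0, 0]], [-1, [0, 0, 0], [0, 0, 0]], [-1, [0, 0, 0], [0, 0, 0]], [-1, [0, 0, 0], [0, 0, 0]]])

```text
clock: 32.97
eef_pos: [0.481, 0.3437, 0.0754]
tool_rot: [-0.222, 0.975, 0.0, -0.001]
ft_force: [-0.4, 0.3, 1.1]
grip_width: 0.0141
```

Run:
```python
from t import *
go(*ch(20.5,44.3),.0295,205.8)
```

```text
at [0.481  0.3437 0.0754] turn [ 0.001 -0.002 -0.002] shift after turn [-0.03  0.01  4.59] shift before [-0.04  0.01  4.59] grip 0.0141 j6 0.17 F [-0.4  0.3  1.1]
```

Emit:
play_rows(moves=[[-1, [0, 0, 1.8], [0, 0, 0]], [-1, [0, 0, 1.1], [0, 0, 0]], [-1, [0, 0, 0.8], [0, 0, 0]], [-1, [0, 0, 0.5], [0, 0, 0]], [-1, [0, 0, 0.4], [0, 0, 0]], [-1, [0, 0, 0], [0, 0, 0]], [-1, [0, 0, 0], [0, 0, 0]]])

```text
clock: 33.55
eef_pos: [0.48, 0.343, 0.03]
tool_rot: [-0.222, 0.975, 0.0, -0.002]
ft_force: [-3.2, -2.7, 8.4]
grip_width: 0.0141
```

Run:
```python
from t import *
go(*ch(20.5,44.3),.0295,205.8)
```

```text
at [0.48  0.343 0.03 ] turn [ 0.001 -0.004 -0.002] shift after turn [-0.14  0.03  0.05] shift before [-0.14  0.03  0.05] grip 0.0141 j6 0.17 F [-3.2 -2.7  8.4]
```

Emit:
play_rows(moves=[[-0.4, [0, 0, 0], [0, 0, 0]], [-0.4, [0, 0, 0], [0, 0, 0]], [-0.4, [0, 0, 0], [0, 0, 0]], [-0.4, [0, 0, -1], [0, 0, 0]], [-0.4, [0, 0, -2], [0, 0, 0]], [-0.1, [0, 0, -2.4], [0, 0, 0]], [-0.1, [0, 0, -2.4], [0, 0, 0]], [-0.1, [0, 0, -2], [0, 0, 0]], [-0.1, [0, 0, 0], [0, 0, 0]]])

```text
clock: 34.3
eef_pos: [0.4834, 0.3454, 0.1321]
tool_rot: [-0.222, 0.975, 0.002, 0.002]
ft_force: [1.3, 1.1, 0.0]
grip_width: 0.0386
```

Run:
```python
from t import *
im,d,K,T=cam('scene'); cv2.imwrite('pics/s5.png',cv2.resize(im[240:400,240:440,::-1],None,fx=3.6,fy=3.6,interpolation=cv2.INTER_CUBIC))
go(.445,.0534,.127,164)
```

```text
at [0.4825 0.3448 0.1298] turn [0.003 0.002 0.728] shift after turn [ -4.42 -29.04   0.28] shift before [ 16.02 -24.63   0.18] grip 0.0387 j6 0.17 F [-0.3 -0.8 -0.4]
```

View pics/s5.png

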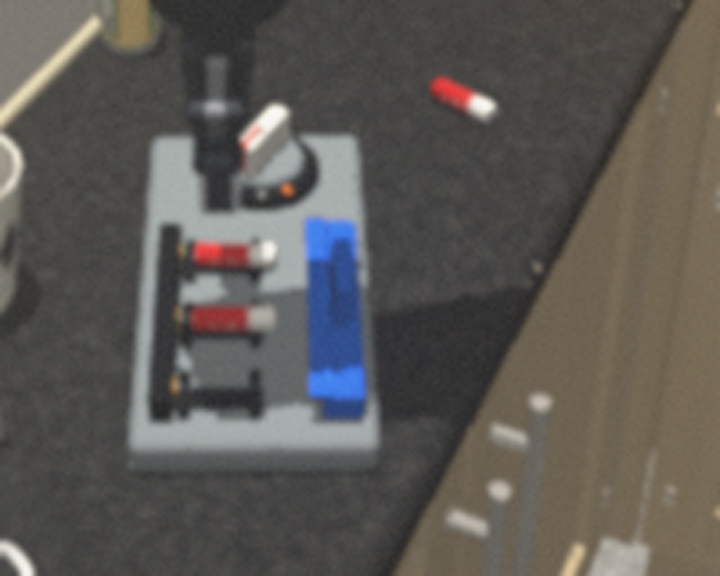

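Two reds are seated in bays 3 and 2, at (233,253) and (232,320). Now the third.

Emit:
play_rows(moves=[[-0.1, [1.46, -2.24, 0], [0, 0, 0]], [-0.1, [1.46, -2.24, 0], [0, 0, 0]], [-0.1, [1.46, -2.24, 0], [0, 0, 0]], [-0.1, [1.46, -2.24, 0], [0, 0, 0]], [-0.1, [1.46, -2.24, 0], [0, 0, 0]], [-0.1, [1.46, -2.24, 0], [0, 0, 0]], [-0.1, [1.46, -2.24, 0], [0, 0, 0]], [-0.1, [1.46, -2.24, 0], [0, 0, 0]], [-0.1, [1.46, -2.24, 0], [0, 0, 0]], [-0.1, [1.46, -2.24, 0], [0, 0, 0]], [-0.1, [1.46, -2.24, 0], [0, 0, 0]], [-0.1, [0, 0, 0], [0, 0, 0]]])

```text
clock: 35.35
eef_pos: [0.4409, 0.0481, 0.1257]
tool_rot: [-0.22, 0.975, -0.0, -0.004]
ft_force: [0.7, 0.9, 0.5]
grip_width: 0.0378
```

Emit:
play_rows(moves=[[-0.1, [0, 0, 0], [0, 0, 0.121]], [-0.1, [0, 0, 0], [0, 0, 0.121]], [-0.1, [0, 0, 0], [0, 0, 0.121]], [-0.1, [0, 0, 0], [0, 0, 0.121]], [-0.1, [0, 0, 0], [0, 0, 0.121]], [-0.1, [0, 0, 0], [0, 0, 0.121]], [-0.1, [0, 0, 2.4], [0, 0, 0]], [-0.1, [0, 0, 2.4], [0, 0, 0]], [-0.1, [0, 0, 2], [0, 0, 0]], [-0.1, [0, 0, 0], [0, 0, 0]], [-0.1, [0, 0, 0], [0, 0, 0]], [-0.1, [0, 0, 0], [0, 0, 0]]])

```text
clock: 36.35
eef_pos: [0.443, 0.052, 0.0591]
tool_rot: [0.138, 0.99, -0.0, -0.002]
ft_force: [-0.1, -0.8, 0.7]
grip_width: 0.0382
```

Run:
```python
from t import *
go(.445,.0534,.004,164)
```

```text
at [0.443  0.052  0.0591] turn [-0.001 -0.003  0.002] shift after turn [-0.16  0.19  5.51] shift before [-0.18  0.19  5.51] grip 0.0382 j6 0.39 F [-0.1 -0.8  0.7]
```

Emit:
play_rows(moves=[[-0.1, [-0.15, 0.2, 2.1], [0, 0, 0]], [-0.1, [0, 0, 1.7], [0, 0, 0]], [-0.1, [0, 0, 1], [0, 0, 0]], [-0.1, [0, 0, 0.6], [0, 0, 0]], [-0.1, [0, 0, 0], [0, 0, 0]], [-1, [0, 0, 0], [0, 0, 0]], [-1, [0, 0, 0], [0, 0, 0]], [-1, [0, 0, 0], [0, 0, 0]], [-1, [0, 0, 0], [0, 0, 0]], [-1, [0, 0, 0], [0, 0, 0]], [-1, [0, 0, 0], [0, 0, 0]]])

```text
clock: 37.27
eef_pos: [0.4455, 0.0534, 0.0059]
tool_rot: [0.138, 0.99, -0.0, -0.001]
ft_force: [-0.8, 0.3, 5.8]
grip_width: 0.0139
```

Run:
```python
from t import *
go(*ch(20.5,100),.13,205.8)
```

```text
at [0.4455 0.0534 0.0059] turn [-0.    -0.001 -0.728] shift after turn [-15.86  30.18 -12.41] shift before [  8.24  33.08 -12.41] grip 0.0139 j6 0.4 F [-0.8  0.3  5.8]
```

Emit:
play_rows(moves=[[-1, [0, 0, -0.6], [0, 0, 0]], [-1, [0, 0, -2.4], [0, 0, 0]], [-1, [0, 0, -2.4], [0, 0, 0]], [-1, [0, 0, -2.4], [0, 0, 0]], [-1, [0, 0, -2.4], [0, 0, 0]], [-1, [0, 0, -2], [0, 0, 0]], [-1, [0, 0, 0], [0, 0, -0.121]], [-1, [0, 0, 0], [0, 0, -0.121]], [-1, [0, 0, 0], [0, 0, -0.121]], [-1, [0, 0, 0], [0, 0, -0.121]], [-1, [0, 0, 0], [0, 0, -0.121]], [-1, [0, 0, 0], [0, 0, -0.121]]])

```text
clock: 38.27
eef_pos: [0.4447, 0.0533, 0.1271]
tool_rot: [-0.225, 0.974, 0.0, -0.002]
ft_force: [0.1, -0.3, -0.8]
grip_width: 0.0138
```

Emit:
play_rows(moves=[[-1, [-1.32, 2.51, 0], [0, 0, 0]], [-1, [-1.32, 2.51, 0], [0, 0, 0]], [-1, [-1.32, 2.51, 0], [0, 0, 0]], [-1, [-1.32, 2.51, 0], [0, 0, 0]], [-1, [-1.32, 2.51, 0], [0, 0, 0]], [-1, [-1.32, 2.51, 0], [0, 0, 0]], [-1, [-1.32, 2.51, 0], [0, 0, 0]], [-1, [-1.32, 2.51, 0], [0, 0, 0]], [-1, [-1.32, 2.51, 0], [0, 0, 0]], [-1, [-1.32, 2.51, 0], [0, 0, 0]], [-1, [-1.32, 2.51, 0], [0, 0, 0]], [-1, [-1.3, 2.5, 0], [0, 0, 0]]])

```text
clock: 39.27
eef_pos: [0.4565, 0.3945, 0.1268]
tool_rot: [-0.223, 0.975, 0.0, -0.002]
ft_force: [0.2, -0.2, -0.1]
grip_width: 0.0138
```

Emit:
play_rows(moves=[[-1, [0, 0, 2], [0, 0, 0]], [-1, [0, 0, 2], [0, 0, 0]], [-1, [0, 0, 1.2], [0, 0, 0]], [-1, [0, 0, 0], [0, 0, 0]], [-1, [0, 0, 0], [0, 0, 0]], [-1, [0, 0, 0], [0, 0, 0]]])

```text
clock: 39.77
eef_pos: [0.4571, 0.3935, 0.0755]
tool_rot: [-0.222, 0.975, 0.001, -0.001]
ft_force: [0.6, -1.0, 1.0]
grip_width: 0.0143
```

Run:
```python
from t import *
go(*ch(20.8,100),.0295,205.8)
```

```text
at [0.4571 0.3935 0.0755] turn [ 0.002 -0.002 -0.002] shift after turn [-0.04  0.06  4.6 ] shift before [-0.05  0.05  4.6 ] grip 0.0143 j6 0.26 F [ 0.6 -1.   1. ]
```

Emit:
play_rows(moves=[[-1, [-0.1, 0.05, 1.8], [0, 0, 0]], [-1, [0, 0, 1.1], [0, 0, 0]], [-1, [0, 0, 0.8], [0, 0, 0]], [-1, [0, 0, 0.4], [0, 0, 0]], [-1, [0, 0, 0.3], [0, 0, 0]], [-1, [0, 0, 0], [0, 0, 0]], [-1, [0, 0, 0], [0, 0, 0]]])

```text
clock: 40.35
eef_pos: [0.4574, 0.3942, 0.0308]
tool_rot: [-0.222, 0.975, 0.0, -0.002]
ft_force: [-1.3, -0.3, 0.4]
grip_width: 0.014
```

Run:
```python
from t import *
go(*ch(20.8,100),.0295,205.8)
```

```text
at [0.4574 0.3942 0.0308] turn [ 0.001 -0.003 -0.002] shift after turn [0.02 0.   0.13] shift before [0.02 0.   0.13] grip 0.014 j6 0.26 F [-1.3 -0.3  0.4]
```

Emit:
play_rows(moves=[[-0.4, [0, 0, 0.1], [0, 0, 0]], [-0.4, [0, 0, 0], [0, 0, 0]], [-0.4, [0, 0, 0], [0, 0, 0]], [-0.4, [0, 0, -1], [0, 0, 0]], [-0.4, [0, 0, -2], [0, 0, 0]], [-0.1, [0, 0, -2.4], [0, 0, 0]], [-0.1, [0, 0, -2.4], [0, 0, 0]], [-0.1, [0, 0, -2], [0, 0, 0]], [-0.1, [0, 0, 0], [0, 0, 0.121]], [-0.1, [0, 0, 0], [0, 0, 0.121]], [-0.1, [0, 0, 0], [0, 0, 0.121]], [-0.1, [0, 0, 0], [0, 0, 0.121]]])

```text
clock: 41.35
eef_pos: [0.4576, 0.3943, 0.1288]
tool_rot: [0.021, 1.0, 0.0, -0.001]
ft_force: [-0.1, 0.0, -0.5]
grip_width: 0.0386
```

Emit:
play_rows(moves=[[-0.1, [0, 0, 0], [0, 0, 0.121]], [-0.1, [0, 0, 0], [0, 0, 0.121]], [-0.1, [0, 0, 0], [0, 0, 0.121]], [-0.1, [0, 0, 0], [0, 0, 0.121]], [-0.1, [0, 0, 0], [0, 0, 0.121]], [-0.1, [0, 0, 0], [0, 0, 0.121]], [-0.1, [0, 0, 0], [0, 0, 0.121]], [-0.1, [0, 0, 0], [0, 0, 0.121]], [-0.1, [0, 0, 0], [0, 0, 0.121]], [-0.1, [0, 0, 0], [0, 0, 0]], [-0.1, [0, 0, 0], [0, 0, 0]]])

```text
clock: 42.27
eef_pos: [0.4575, 0.3942, 0.1282]
tool_rot: [0.532, 0.847, -0.001, -0.001]
ft_force: [-0.2, 0.4, 0.5]
grip_width: 0.0383
```

Run:
```python
from t import *
im,d,K,T=cam('scene'); cv2.imwrite('pics/s6.png',cv2.resize(im[240:400,240:440,::-1],None,fx=3.6,fy=3.6,interpolation=cv2.INTER_CUBIC))
go(*ch(-46.2,44),.054,115.8)
```

```text
at [0.4575 0.3942 0.128 ] turn [-0.003 -0.001 -0.001] shift after turn [-5.59 -6.73  7.4 ] shift before [-5.6  -6.7   7.41] grip 0.0385 j6 1.83 F [-0.4 -0.2 -0.5]
```

View pics/s6.png

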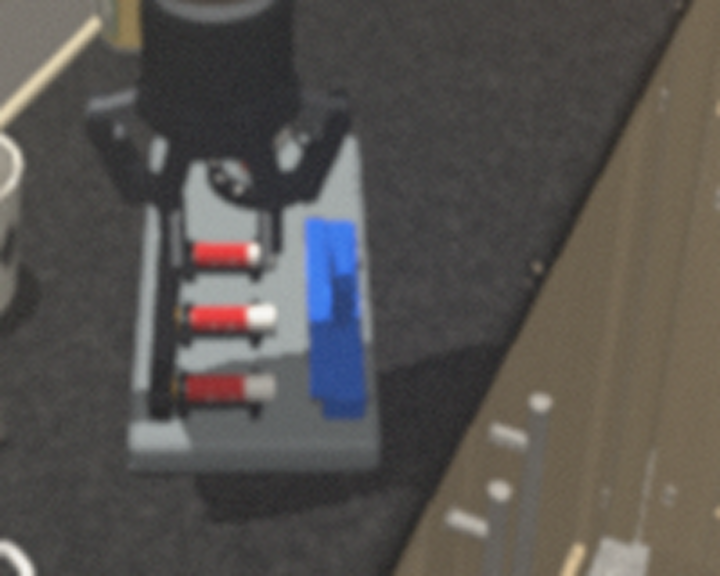

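All three reds lie in their bays at (228,253), (232,318) and (230,388). Now the jaw tab.

Emit:
play_rows(moves=[[-0.1, [-1.86, -2.24, 0], [0, 0, 0]], [-0.1, [-1.86, -2.24, 0], [0, 0, 0]], [-0.1, [-1.86, -2.24, 0], [0, 0, 0]], [-0.1, [0, 0, 0], [0, 0, 0]], [-0.1, [0, 0, 2], [0, 0, 0]], [-0.1, [0, 0, 0], [0, 0, 0]], [-0.1, [0, 0, 0], [0, 0, 0]]])

```text
clock: 42.9
eef_pos: [0.4203, 0.3144, 0.1072]
tool_rot: [0.532, 0.846, -0.002, -0.002]
ft_force: [-0.6, -0.5, -0.9]
grip_width: 0.0384
```

Run:
```python
from t import *
go(*ch(-46.2,44),.054,115.8)
```

```text
at [0.4203 0.3144 0.1072] turn [-0.006 -0.001 -0.003] shift after turn [-0.02  0.1   5.32] shift before [-0.03  0.13  5.32] grip 0.0384 j6 1.76 F [-0.6 -0.5 -0.9]
```

Descend, pinch and slide home (+y 3.25 cm, slightly past the stop).

Emit:
play_rows(moves=[[-0.1, [0, 0.1, 1.8], [0, 0, 0]], [-0.1, [0, 0, 1.8], [0, 0, 0]], [-0.1, [0, 0, 1.6], [0, 0, 0]], [-0.1, [0, 0, 0], [0, 0, 0]], [-1, [0, 0, 0], [0, 0, 0]], [-1, [0, 0, 0], [0, 0, 0]], [-1, [0, 0, 0], [0, 0, 0]], [-1, [0, 0, 0], [0, 0, 0]], [-1, [0, 0, 0], [0, 0, 0]], [-1, [0, 0, 0], [0, 0, 0]]])

```text
clock: 43.73
eef_pos: [0.4223, 0.3159, 0.057]
tool_rot: [0.533, 0.846, 0.0, -0.001]
ft_force: [-1.1, 0.3, 5.0]
grip_width: 0.0105
```

Emit:
play_rows(moves=[[-1, [0, 0.5, 0], [0, 0, 0]], [-1, [0, 0.5, 0], [0, 0, 0]], [-1, [0, 0.5, 0], [0, 0, 0]], [-1, [0, 0.5, 0], [0, 0, 0]], [-1, [0, 0.5, 0], [0, 0, 0]], [-1, [0, 0.4, 0], [0, 0, 0]], [-1, [0, 0.3, 0], [0, 0, 0]], [-1, [0, 0.1, 0], [0, 0, 0]], [-1, [0, 0, 0], [0, 0, 0]], [-1, [0, 0, 0], [0, 0, 0]]])

```text
clock: 44.57
eef_pos: [0.4498, 0.3292, 0.0569]
tool_rot: [0.533, 0.846, -0.002, -0.003]
ft_force: [-6.9, -1.8, 10.3]
grip_width: 0.0106
```

Run:
```python
from t import *
go(*ch(-14.2,44),.054,115.8); print(toch(bot.get_obs()['eef_pos']))
```

```text
at [0.4498 0.3292 0.0569] turn [-0.006 -0.002 -0.003] shift after turn [-0.08 -0.01  0.29] shift before [-0.08 -0.01  0.29] grip 0.0106 j6 1.75 F [-6.9 -1.8 10.3]
[-14.1  44.8]
```

Emit:
play_rows(moves=[[-1, [0, 0.2, 0], [0, 0, 0]], [-1, [0, 0.1, 0], [0, 0, 0]], [-1, [0, 0, 0], [0, 0, 0]], [-0.1, [0, 0, 0], [0, 0, 0]], [-0.1, [0, 0, 0], [0, 0, 0]], [-0.1, [0, 0, 0], [0, 0, 0]], [-0.1, [0, 0, -2], [0, 0, 0]], [-0.1, [0, 0, -2.4], [0, 0, 0]], [-0.1, [0, 0, -2.4], [0, 0, 0]], [-0.1, [0, 0, 0], [0, 0, 0]], [-0.1, [0, 0, 0], [0, 0, 0]]])

```text
clock: 45.48
eef_pos: [0.4558, 0.3316, 0.125]
tool_rot: [0.533, 0.846, 0.001, -0.001]
ft_force: [-1.0, -0.6, -1.1]
grip_width: 0.0385
```

Run:
```python
from t import *
im,d,K,T=cam('scene'); cv2.imwrite('pics/s7.png',cv2.resize(im[240:400,240:440,::-1],None,fx=3.6,fy=3.6,interpolation=cv2.INTER_CUBIC))
P=pts(d,K,T); print('jaw x', np.percentile((((P[...,:2]-O)@R)*1000)[masks(im)['blue']&(P[...,2]<.05)&(P[...,2]>.04)][:,0],[1,50,99]))
for psi in(85.8,265.8): go(*ch(0,-100),.12,psi)
```

```text
jaw x [-23.94041501  -8.01385146   2.45327723]
at [0.4547 0.3308 0.1235] turn [-0.003 -0.001  0.52 ] shift after turn [-12.03   7.98   0.35] shift before [-14.4    0.96   0.33] grip 0.0387 j6 1.75 F [ 0.3 -0.7 -0.7]
at [0.4547 0.3308 0.1235] turn [ 1.000e-03 -4.000e-03 -2.622e+00] shift after turn [12.03 -7.98  0.35] shift before [-14.4    0.96   0.33] grip 0.0387 j6 1.75 F [ 0.3 -0.7 -0.7]
```

View pics/s7.png

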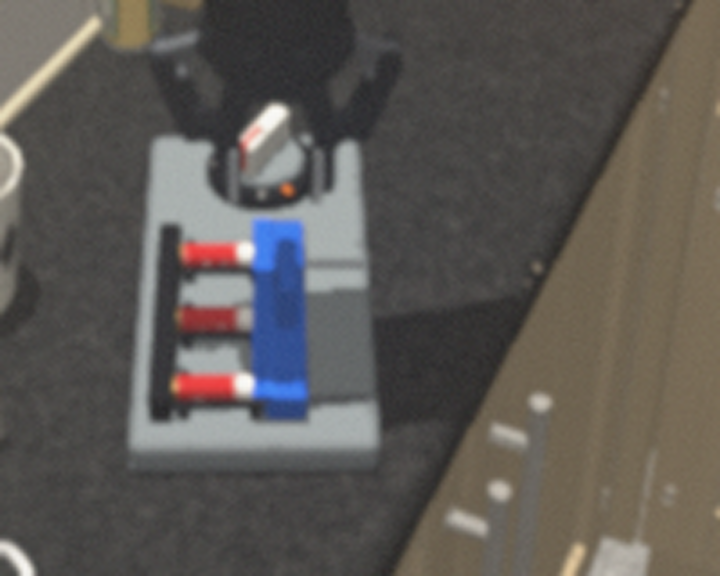

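The jaw is home, with its edge back at its starting place (about (253,320)), and all three reds are under the lip. Now the dial. It needs approach psi 265.8 so the last joint has room for +90°.

Emit:
play_rows(moves=[[-0.1, [-2.4, 0.16, 0], [0, 0, 0]], [-0.1, [-2.4, 0.16, 0], [0, 0, 0]], [-0.1, [-2.4, 0.16, 0], [0, 0, 0]], [-0.1, [-2.4, 0.16, 0], [0, 0, 0]], [-0.1, [-2.4, 0.16, 0], [0, 0, 0]], [-0.1, [-2.4, 0.16, 0], [0, 0, 0]], [-0.1, [0, 0, 0], [0, 0, -0.119]], [-0.1, [0, 0, 0], [0, 0, -0.119]], [-0.1, [0, 0, 0], [0, 0, -0.119]], [-0.1, [0, 0, 0], [0, 0, -0.119]], [-0.1, [0, 0, 0], [0, 0, -0.119]], [-0.1, [0, 0, 0], [0, 0, -0.119]]])

```text
clock: 46.53
eef_pos: [0.5241, 0.2044, 0.1212]
tool_rot: [0.201, 0.98, -0.002, -0.003]
ft_force: [0.5, 0.7, 0.2]
grip_width: 0.0384
```

Emit:
play_rows(moves=[[-0.1, [0, 0, 0], [0, 0, -0.119]], [-0.1, [0, 0, 0], [0, 0, -0.119]], [-0.1, [0, 0, 0], [0, 0, -0.119]], [-0.1, [0, 0, 0], [0, 0, -0.119]], [-0.1, [0, 0, 0], [0, 0, -0.119]], [-0.1, [0, 0, 0], [0, 0, -0.119]], [-0.1, [0, 0, 0], [0, 0, -0.119]], [-0.1, [0, 0, 0], [0, 0, -0.119]], [-0.1, [0, 0, 0], [0, 0, -0.119]], [-0.1, [0, 0, 0], [0, 0, -0.119]], [-0.1, [0, 0, 0], [0, 0, -0.119]], [-0.1, [0, 0, 0], [0, 0, -0.119]]])

```text
clock: 47.53
eef_pos: [0.5241, 0.2045, 0.1212]
tool_rot: [-0.49, 0.872, 0.001, -0.004]
ft_force: [0.5, -0.6, 0.1]
grip_width: 0.0384
```

Emit:
play_rows(moves=[[-0.1, [0, 0, 0], [0, 0, -0.119]], [-0.1, [0, 0, 0], [0, 0, -0.119]], [-0.1, [0, 0, 0], [0, 0, -0.119]], [-0.1, [0, 0, 0], [0, 0, -0.119]], [-0.1, [0, 0, 1.6], [0, 0, 0]], [-0.1, [0, 0, 0], [0, 0, 0]], [-0.1, [0, 0, 0], [0, 0, 0]]])

```text
clock: 48.12
eef_pos: [0.5233, 0.2042, 0.105]
tool_rot: [-0.679, 0.734, 0.002, -0.004]
ft_force: [0.1, -0.6, -0.1]
grip_width: 0.038
```

Run:
```python
from t import *
im,d,K,T=cam('scene'); cv2.imwrite('pics/s8.png',cv2.resize(im[220:340,260:400,::-1],None,fx=5,fy=5,interpolation=cv2.INTER_CUBIC))
go(*ch(0.3,-100),.048,265.8)
```

```text
at [0.5241 0.2045 0.1059] turn [ 0.007 -0.002 -0.004] shift after turn [-0.08 -0.17  5.79] shift before [-0.09 -0.21  5.79] grip 0.0383 j6 -1.12 F [0.3 0.2 0.4]
```

View pics/s8.png

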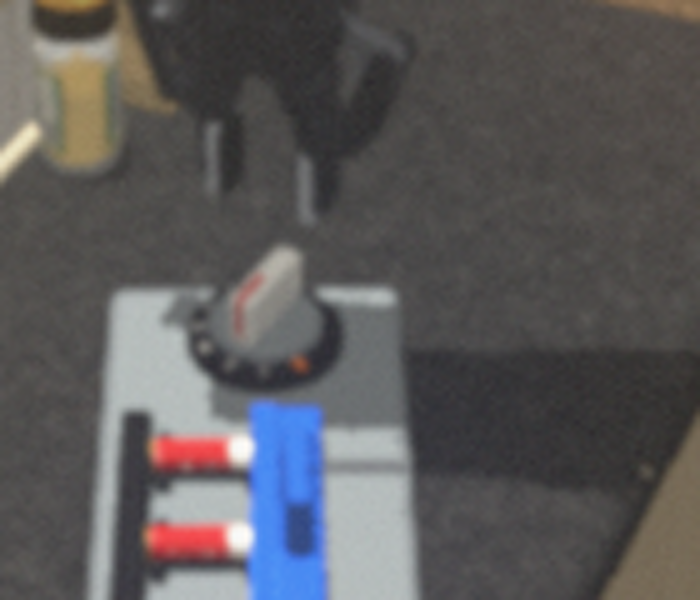

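The dial's red end at (240,320) stands at the second tick from the orange mark (300,362). Grip it and turn +90°.

Emit:
play_rows(moves=[[-0.1, [-0.1, -0.2, 1.8], [0, 0, 0]], [-0.1, [0, 0, 1.8], [0, 0, 0]], [-0.1, [0, 0, 1.4], [0, 0, 0]], [-0.1, [0, 0, 0.4], [0, 0, 0]], [-0.1, [0, 0, 0], [0, 0, 0]], [-1, [0, 0, 0], [0, 0, 0]], [-1, [0, 0, 0], [0, 0, 0]], [-1, [0, 0, 0], [0, 0, 0]], [-1, [0, 0, 0], [0, 0, 0]], [-1, [0, 0, 0], [0, 0, 0]], [-1, [0, 0, 0], [0, 0, 0]]])

```text
clock: 49.08
eef_pos: [0.5256, 0.2063, 0.0547]
tool_rot: [-0.68, 0.734, 0.002, -0.002]
ft_force: [-4.6, 0.5, 5.8]
grip_width: 0.011
```

Run:
```python
from t import *
go(*ch(0.3,-100),.05,265.8)
```

```text
at [0.5256 0.2063 0.0547] turn [ 0.006  0.    -0.003] shift after turn [ 0.11 -0.02  0.47] shift before [ 0.11 -0.03  0.47] grip 0.011 j6 -1.12 F [-4.6  0.5  5.8]
```

Emit:
play_rows(moves=[[-1, [0, 0, 0], [0, 0, 0.12]], [-1, [0, 0, 0], [0, 0, 0.12]], [-1, [0, 0, 0], [0, 0, 0.12]], [-1, [0, 0, 0], [0, 0, 0.12]], [-1, [0, 0, 0], [0, 0, 0.12]], [-1, [0, 0, 0], [0, 0, 0.12]], [-1, [0, 0, 0], [0, 0, 0.12]], [-1, [0, 0, 0], [0, 0, 0.12]], [-1, [0, 0, 0], [0, 0, 0.12]], [-1, [0, 0, 0], [0, 0, 0.12]], [-1, [0, 0, 0], [0, 0, 0.12]], [-1, [0, 0, 0], [0, 0, 0.12]]])

```text
clock: 50.08
eef_pos: [0.5262, 0.2056, 0.0547]
tool_rot: [-0.024, 1.0, -0.0, -0.002]
ft_force: [-3.5, -0.8, 4.2]
grip_width: 0.0113
```

Emit:
play_rows(moves=[[-1, [0, 0, 0], [0, 0, 0.12]], [-1, [0, 0, 0], [0, 0, 0]], [-1, [0, 0, 0], [0, 0, 0]], [-1, [0, 0, 0], [0, 0, 0]]])

```text
clock: 50.42
eef_pos: [0.5262, 0.2055, 0.0546]
tool_rot: [0.032, 0.999, -0.0, -0.002]
ft_force: [-5.2, -1.8, 5.8]
grip_width: 0.0115
```

Run:
```python
from t import *
go(*ch(0.3,-100),.05,175.8); print(bot.get_obs()['ft_torque'])
```

```text
at [0.5262 0.2055 0.0546] turn [-0.001 -0.004  0.01 ] shift after turn [ 0.04 -0.04  0.46] shift before [ 0.04 -0.04  0.46] grip 0.0115 j6 0.44 F [-5.2 -1.8  5.8]
[-0.45171607  1.10171753 -0.09163139]
```

Release, rise, move clear toward -y and look.

Emit:
play_rows(moves=[[-0.1, [0, 0, 0], [0, 0, 0.01]], [-0.1, [0, 0, 0], [0, 0, 0]], [-0.1, [0, 0, 0], [0, 0, 0]], [-0.1, [0, 0, -1.5], [0, 0, 0]], [-0.1, [0, 0, -2.4], [0, 0, 0]], [-0.1, [0, 0, -2.4], [0, 0, 0]], [-0.1, [0, 0, -2.4], [0, 0, 0]], [-0.1, [0, 0, -2.4], [0, 0, 0]], [-0.1, [1.5, -2.4, 0], [0, 0, 0]], [-0.1, [1.5, -2.4, 0], [0, 0, 0]], [-0.1, [1.5, -2.4, 0], [0, 0, 0]], [-0.1, [1.5, -2.4, 0], [0, 0, 0]]])

```text
clock: 51.42
eef_pos: [0.46, 0.1141, 0.1649]
tool_rot: [0.037, 0.999, -0.0, -0.001]
ft_force: [1.0, -0.4, -0.9]
grip_width: 0.0383
```

Emit:
play_rows(moves=[[-0.1, [1, -2.4, 0], [0, 0, 0]], [-0.1, [1, -2.4, 0], [0, 0, 0]], [-0.1, [1, -2.4, 0], [0, 0, 0]], [-0.1, [0, -2.4, 0], [0, 0, 0]], [-0.1, [0, -2.4, 0], [0, 0, 0]], [-0.1, [0, -2.4, 0], [0, 0, 0]], [-0.1, [0, -2.4, 0], [0, 0, 0]], [-0.1, [0, 0, 0], [0, 0, 0]], [-0.1, [0, 0, 0], [0, 0, 0]], [-0.1, [0, 0, 0], [0, 0, 0]]])

```text
clock: 52.25
eef_pos: [0.4179, -0.0504, 0.165]
tool_rot: [0.038, 0.999, -0.0, -0.002]
ft_force: [0.8, -0.5, -1.0]
grip_width: 0.0386
```

Run:
```python
from t import *
im,P,K,T=look('scene')
a=cv2.resize(im[240:360,250:410,::-1],None,fx=3.7,fy=3.7,interpolation=cv2.INTER_CUBIC)
print('jaw x', np.percentile((((P[...,:2]-O)@R)*1000)[masks(im)['blue']&(P[...,2]<.05)&(P[...,2]>.04)][:,0],[1,50,99]))
im,P,K,T=look('top')
for f in flats(im,P,.0324,K,T): print('flat ch',toch(f[0][0]/1000),f[0])
q=P[(P[...,2]>.058)&(P[...,2]<.08)&(np.hypot(P[...,0]-ch(0,-100)[0],P[...,1]-ch(0,-100)[1])<.03)]
e=q[:,:2]-q[:,:2].mean(0); v=np.linalg.svd(e,full_matrices=False)[2]; print('bar ang',np.degrees(np.arctan2(v[0,1],v[0,0])),len(q))
b=cv2.resize(im[235:315,175:335,::-1],(a.shape[1],a.shape[1]//2),interpolation=cv2.INTER_CUBIC)
s=np.vstack([a,b]); s=cv2.resize(s,None,fx=.8,fy=.8); cv2.imwrite('pics/f9.png',s); print(s.shape, bot.get_obs()['eef_pos'])
```

```text
green 15 [ 0.452 -0.234  0.017]
tray (array([ 450.9, -272.6]), array([179. , 129.9]), 92.6)
jaw x [-24.19809193  -8.02695081   4.26482442]
tray (array([ 459.2, -339.1]), array([129.5,  54.3]), 2.9)
flat ch [ 35.6 -11.2] (array([518.9, 300.5]), array([62.9, 50.2]), 6.4)
flat ch [35.8 44.4] (array([494.9, 350.6]), array([60.3, 49.9]), 6.4)
flat ch [35.3 99.6] (array([470.4, 400.1]), array([60. , 49.7]), 7.6)
bar ang 176.18796761586233 117
(592, 474, 3) [ 0.41773376 -0.04984407  0.16485979]
```

View pics/f9.png

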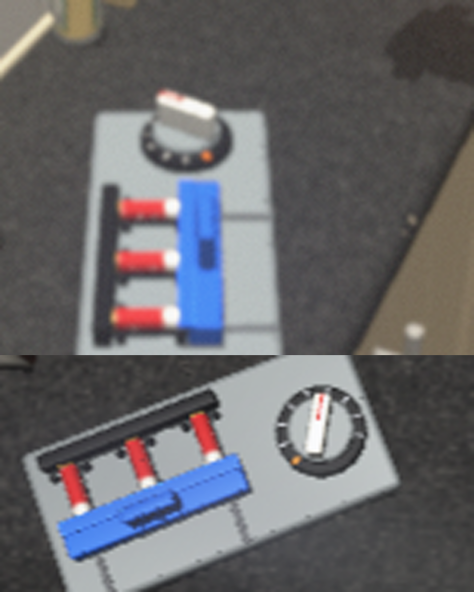

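The final picture shows all three reds held under the closed jaw. The dial bar is at 176.2°, with the red end at -3.8° (fifth stop expected at -4.2°), and the gripper is well clear.

```bash
python3 -c "
from h import *
print(bot.job_done())"
```

```text
the job is handed in; nothing more can be done
None
```

The job is done and handed in at about 52 s of the 210 s allowed; `job_done` gives no verdict.

I slid the jaw open and moved the two charged batteries (bays 1 and 2) into the tray. I laid the three flat batteries in bays 3, 2 and 1, then slid the jaw home. The dial stood at click 2, so I turned it three clicks on.

- **Flat batteries:** all three lie between their pins under the jaw's lip. In the last top view they sit at y -11, 44 and 100 mm in the charger's axes, which matches the bays. Their x (about 35 mm) cannot be read as centres, because the jaw hides one end of each; the picture shows them pushed up to the end wall.
- **Jaw:** home. The tab gripped at x -14.1 mm, against -14.2 mm at the start. One late depth reading of the lip edge came out about 2 mm further towards the end wall than the other two (4.3 against 2.4 mm), which I took as noise.
- **Dial:** the pointer is 0.4° from where the fifth stop should be.
- **Charged batteries:** the tray was knocked about 2 cm aside during the run. I re-measured it and placed the second battery accordingly. A top view at about 25 s, after the knock, showed both inside. In the final views the arm hid part of the tray and only one could be seen; the final scene view put the tray where it was after the knock.
- **Mug, tea carton and spice jar:** the arm kept clear of them, but I did not measure them again at the end.

The two cameras differed by about 2 to 5 mm on objects. I used the top camera, and it agreed with the measured grip positions to about 1 mm.

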